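Clamp the bushing with the cranked fixture

ROBOT

A 7-joint arm with a two-finger parallel gripper is mounted at the origin on a cart in front of the work surface, level with it; the furniture and walls round the work are solid. World frame = base frame: x ahead of the robot, y to its left, z up, the work surface at z = 0. Lengths are in m, angles in rad, forces in N, time in s.
With the tool pointing down it reaches from about 0.425 to 0.875 m from the base axis. Payload 4.7 kg.
Tool frame: the origin (TCP) lies at the very end of the fingers, on their centre line; the grasp point (between the pads) lies robot.grasp_offset behind it (robot.grasp_offset is the distance from the TCP to the grasp point, in m); z points along the fingers, y is the line along which they close (so a half turn about z gives the same grasp; the last joint's range is limited). The gripper opens to 87 mm and grips with 3 to 60 N. Pads are 19 mm wide; open, the fingers measure 117 mm over their backs; the gripper's body (75 mm by 190 mm) begins 51 mm behind the grasp point.
Start: joints at [1.271, 0.321, -0.07, 1.45, 0.023, 1.371, -0.057], TCP at [0.201, -0.618, 0.189] pointing down, gripper open.
Joint ranges: [-2.86, 2.86], [-0.3, 2.09], [-1.38, 1.24], [0.06, 2.45], [-1.56, 4.7], [0.09, 2.05], [-2.69, 2.69]. Speed limits (rad/s): [2.57, 2.57, 3.14, 3.14, 3.14, 3.14, 3.14].

INTERFACE

Orientations are given as a rotation vector (axis times angle).
In Python, from plant import status, capture, robot, finder gives the robot as it stands.
- The arm moves only by the tool send_rows, never from a script. Its argument "rows" is a list of rows, each an object of numbers: "grip": the opening, from 0 (shut) to 1 (fully open); "x", "y", "z": the shift along the tool's x, y, z in m; "rx", "ry", "rz": the turn, a rotation vector about the tool's x, y, z in rad. A call has 1 to 12 rows; each row is the pose to reach, as a shift and turn from the pose commanded when the call began, along the tool's axes at that moment; what a row does not reach only later rows make up. A row lasts 1/10 s, in which the tool goes at most 50 mm and 8.59 degrees, less where a joint would pass 70% of its speed; a pose out of reach is approached as far as the arm can. A call with a gripper value outside its range is refused whole. The fingers move at their own pace and stop on an object; the grip force is fixed at half the most. Time passes only in rows, so rows that repeat a pose let the fingers close. It gives the time, the measured TCP pose, the force, the opening and the grip force at its end, in the units of the state.
- status.get_state(): the state, without advancing time (a new reading comes with each control period).
- capture(name): name is "scene" or "top" or "wrist"; returns a dict with "image" (420x560x3 uint8, red, green, blue), "fx", "fy", "cx", "cy" (pixels), "pose" (4x4, takes a point from camera to world coordinates). Camera axes: x right, y down, z forward; pixel columns grow to the right and rows downward; lengths in m; the calibration is good to about 2 mm. A picture is of the moment at which its call begins. There is no depth.
- robot.close_job(): hands the job in; it is judged then, once.
Trained networks look in a picture, given as the dict that the camera call returned (one of the last four; its "shot" number tells which), for a name from the list of things; names that differ only in an ending like _2 or _b are one class to them, and where a whole thing is asked for, a point or a joint stands for the part that bears it (a point fixed in the world has none). Each returns a list of dicts, best first, with "score" (0 to 1); they miss things now and then, are a little off and sometimes report something else, mostly with a low value. They report only what shows in the picture. A call takes as long as a camera call. They do not tell look-alikes from the thing itself.
- finder.look_for(label, picture): "xy" ([column, row] as shares, 0 to 1, of the picture: columns of its width, rows of its height, amid what is visible of it).
- finder.trace(label, picture): "region" (420x560 bool, what is visible of it) and "xy" ([column, row] as shares, 0 to 1, of the picture: columns of its width, rows of its height, amid what is visible of it).
- finder.pinpoint(label, picture): "xy" ([column, row] as shares, 0 to 1, of the picture: columns of its width, rows of its height: a listed point, or the origin of a listed thing).
The state is a dict: "t": time; "joint_positions": joint angles; "qvel": joint speeds; "effort": joint torques, N m; "ee_pos": TCP position; "tool_rot": TCP orientation; "wrist_force": force on the tool from outside, world axes, zero at the start; "ft_torque": the same for the moment, N m; "grip_width": finger opening in m; "gripper_force": force on a finger pad.
Only numpy, scipy, OpenCV 4.12 (cv2) and the standard library are available. Lean on these libraries where they do the work, as an engineer would, in place of code of your own. Each camera call takes 0.05 s, during which the arm holds its last target. There are 200 camera calls.

TASK

Stand the short plain bushing upright on the bed of the small clamping fixture, between the jaws and on their centre line, and let go of it. Then take the crank by its loose sleeve and, keeping hold of the sleeve as long as the crank turns, wind the jaw in clockwise until the bushing is clamped with about 30 N (70 N would crush it), and let go. Do not disturb the other parts on the bench.

Things in the scene. Friction and masses are not known exactly. Their poses are not given: they have to be found in the camera images.
- fixture: Bench fixture, screwed down, place and yaw vary: steel bed 76 x 260 mm on four feet, its top 24 mm above the bench, grey gearbox (64 x 74 mm, top 92 mm up) with a crank on it at one end, a sliding jaw and an anvil. Origin: on the bench under the bed; y is the clamping line, from gearbox to anvil; x across the bed, z up. The bed spans x -38..38, y -158..102 mm.
- seat (a point): Point on the bed's top face (24 mm above the bench), on the clamping line, about midway between jaw and anvil while open: where the bushing is to stand. Axes as the fixture's.
- jaw: Sliding jaw, driven by the crank: dark steel block 30 mm wide across the bed, 24 mm high above the bed, 18 mm thick, a rack bar behind it. Origin: on the bed at the centre of its clamping face, which looks along the fixture's +y. The face is at fixture y = -20 mm when the crank reads 0.
- anvil_mean (a point): Mean place of the anvil's clamping face, on the bed at fixture y = +42 mm. The anvil, a dark block 30 mm wide, 24 mm high, 24 mm thick with a stiffly sprung pad facing the jaw, is clamped anywhere within 6 mm of here along the fixture's y; its true setting is not measured and differs each time. The gap between jaw and anvil is 50 to 68 mm at the start.
- crank (a joint): Crank angle, rad, starting between 0 and 1; grows clockwise seen from above, closing the jaw 6 mm per rad; can turn past a full turn (to 13). At 0 the arm points along the fixture's -y, at pi/2 along its -x. Dry drag 0.34 N m, about 7.5 N at the sleeve, so it stays where it is left (up to 56 N on the jaw).
- crank_hub (a point): Point on the crank's upright axis at the top of its hub, 112 mm above the bench. The sleeve runs round this axis on a radius of 45 mm. Axes as the fixture's. Clamping is felt at the sleeve: each 10 N on the bushing adds 1.3 N (0.06 N m) to the drag along the sleeve's path, so 30 N adds 4 N. Once tight, the clamping force climbs by about 20 to 25 N per 0.1 rad.
- sleeve_mid (a point): Middle of the crank's grip sleeve, a black upright cylinder 20 mm in diameter and 50 mm high, which spans 114.5 to 164.5 mm above the bench just over the 18 mm wide crank arm (arm top 112 mm). It spins freely on its pin, so a gripper can hold it without turning with the crank. Its own x and y axes turn with it.
- sleeve: The same grip sleeve as a body; origin on its axis at its lower end.
- bushing: The bushing to clamp: plain brass ring-shaped cylinder, 22 mm in diameter, 18 mm high, no collar, 30 g, standing upright on the bench to the robot's left. Origin: centre of its underside.
- collar_bushing: Another bushing, steel, 21 mm across and 24 mm high with a collar at its foot, standing near the first (they may have changed places); not to be moved. Origin: centre of its underside.
- ring: Flat steel ring 30 mm across, 6 mm high, lying on the bench; not to be moved. Origin: centre of its underside.
- loupe: Black eye loupe, 34 mm across, 36 mm high; not to be moved. Origin: centre of its underside.
- test_pin: Upright steel pin, 16 mm in diameter, 70 mm high; not to be moved. Origin: centre of its underside.
Mind the look-alikes: they are no part of the job. Leave any pink or red look-alike of the bushing alone.

How it is judged:
By the outcome, as a careful person would: the job done as asked, in the order asked, and still so for the second after the job is handed in, with the robot touching nothing.
It also fails if it takes over 72 s, if anything falls off the work surface, if the arm or the gripper's body presses on something with over 40 N, if the wrist force passes 120 N, or if a joint passes its speed limit or range.

## Working session

There is one attempt and no reset: what is moved stays moved. The work goes in short steps, Python scripts to look and compute and a tool call to move; the robot and the scene stay as the last step left them, time stands still between calls to the robot, and variables do not carry over. Pictures are saved under pics/ and viewed, at most 10 in all, crops included, and the job is handed in when it is done.

Besides the shell and the picture viewer there is one more tool, called as name([rows], argument=value, ...), one row to a line, values as JSON. send_rows: Moves the arm, as the interface text tells. Its arguments: {"type":"object","properties":{"rows":{"type":"array"}},"required":["rows"]}

```bash
ls; mkdir -p pics; cat > h.py <<'E'
import numpy as np, cv2
from plant import status, capture, robot, finder
def ray(p,xy):
    u,v=xy[0]*560,xy[1]*420
    d=p["pose"][:3,:3]@np.array([(u-p["cx"])/p["fx"],(v-p["cy"])/p["fy"],1.])
    return p["pose"][:3,3],d
def atz(p,xy,z):
    o,d=ray(p,xy); return o+d*(z-o[2])/d[2]
def tri(rs):
    A=0;b=0
    for o,d in rs:
        d=d/np.linalg.norm(d);P=np.eye(3)-np.outer(d,d);A=A+P;b=b+P@o
    return np.linalg.solve(A,b)
E
python3 - <<'E'
from h import *
s=status.get_state(); print(s["t"],s["ee_pos"],s["tool_rot"],s["grip_width"],robot.grasp_offset)
zs=dict(fixture=0,seat=.024,jaw=.024,anvil_mean=.024,crank_hub=.112,sleeve_mid=.1395,bushing=0,collar_bushing=0,ring=0,loupe=0,test_pin=0)
for n in("scene","top"):
    p=capture(n); cv2.imwrite(f"pics/{n}0.png",p["image"][:,:,::-1]); print(n,p["pose"][:3,3].round(3))
    for k,z in zs.items():
        r=finder.pinpoint(k,p)
        print(k,[(round(q["score"],2),(np.array(q["xy"])*[560,420]).round().tolist(),atz(p,q["xy"],z).round(4).tolist()) for q in r[:2]])
E
```

```text
pics
0.0 [ 0.20041413 -0.61767974  0.18815553] [-3.10113948e+00 -4.90688143e-01  5.93244466e-04] 0.08718452536061665 0.0187
scene [-0.22   0.58   0.634]
fixture [(0.72, [294.0, 260.0], [0.4787, 0.0115, 0.0])]
seat [(0.61, [290.0, 253.0], [0.4788, 0.0229, 0.024]), (0.59, [206.0, 338.0], [0.3696, 0.2913, 0.024])]
jaw [(0.84, [301.0, 251.0], [0.4688, 0.0018, 0.024])]
anvil_mean [(0.61, [277.0, 260.0], [0.476, 0.0585, 0.024])]
crank_hub [(0.96, [333.0, 197.0], [0.4875, -0.1041, 0.112])]
sleeve_mid [(0.63, [294.0, 261.0], [0.3237, 0.1381, 0.1395]), (0.44, [349.0, 183.0], [0.476, -0.1368, 0.1395])]
bushing [(0.61, [191.0, 313.0], [0.4657, 0.2694, 0.0]), (0.52, [274.0, 312.0], [0.3727, 0.1459, 0.0])]
collar_bushing [(0.48, [204.0, 332.0], [0.4079, 0.2745, 0.0])]
ring [(0.57, [202.0, 294.0], [0.5025, 0.2233, 0.0])]
loupe [(0.72, [390.0, 250.0], [0.3778, -0.1804, 0.0])]
test_pin [(0.74, [188.0, 268.0], [0.5955, 0.2031, 0.0])]
top [0.361 0.038 1.016]
fixture [(0.94, [293.0, 208.0], [0.4809, 0.0196, 0.0])]
seat [(0.92, [290.0, 209.0], [0.4758, 0.0288, 0.024])]
jaw [(0.73, [297.0, 209.0], [0.4752, 0.0105, 0.024])]
anvil_mean [(0.67, [279.0, 211.0], [0.4719, 0.0557, 0.024]), (0.18, [227.0, 166.0], [0.589, 0.1915, 0.024])]
crank_hub [(0.65, [344.0, 200.0], [0.4862, -0.0969, 0.112]), (0.53, [217.0, 195.0], [0.4991, 0.2009, 0.112])]
sleeve_mid [(0.57, [365.0, 202.0], [0.4782, -0.1402, 0.1395])]
bushing [(0.65, [197.0, 213.0], [0.4689, 0.2752, 0.0]), (0.51, [227.0, 232.0], [0.4193, 0.193, 0.0])]
collar_bushing [(0.54, [195.0, 241.0], [0.3939, 0.2779, 0.0])]
ring [(0.62, [218.0, 200.0], [0.5048, 0.2202, 0.0])]
loupe [(0.65, [371.0, 246.0], [0.3812, -0.1812, 0.0])]
test_pin [(0.7, [289.0, 210.0], [0.4753, 0.0309, 0.0]), (0.54, [229.0, 169.0], [0.5872, 0.1921, 0.0])]
```

```bash
python3 - <<'E'
import cv2,numpy as np
a=cv2.imread("pics/top0.png")[130:290,160:420]; b=cv2.imread("pics/scene0.png")[150:370,150:430]
a=cv2.resize(a,(487,300),interpolation=cv2.INTER_CUBIC);b=cv2.resize(b,(382,300),interpolation=cv2.INTER_CUBIC)
cv2.imwrite("pics/m0.png",cv2.resize(np.hstack([a,b]),(800,276)))
E
```

```text
(no output)
```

View pics/m0.png

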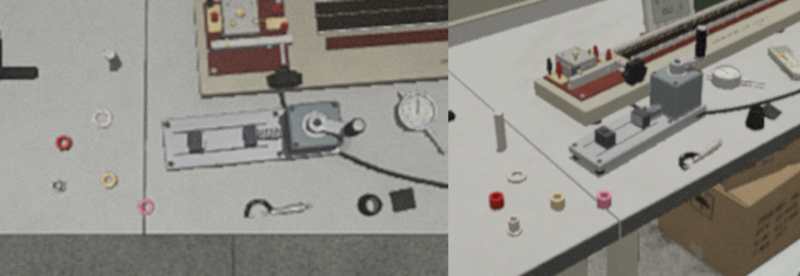

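View pics/top0.png

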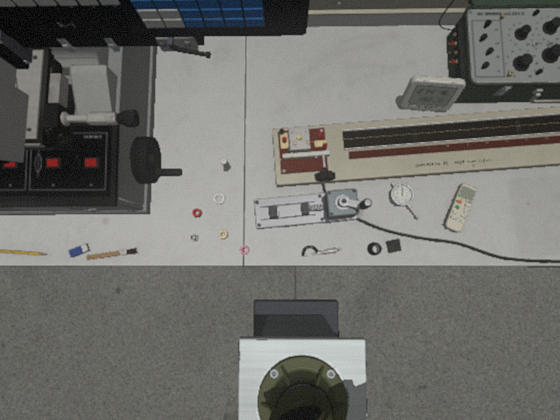

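The top view shows three ring-shaped cylinders: red at about (197,213), pink at (244,250) and brass at (223,234). Collar bushing is at (195,238). The brass one is the target. The fixture lies along the image row, gearbox on the right, with the sleeve at (365,202) and a black machine knob just behind it at (325,175).

```bash
cat >> h.py <<'E'
from scipy.spatial.transform import Rotation as R
def Rot(yaw):  # tool down, tool y (closing) at world angle yaw
    y=np.array([np.cos(yaw),np.sin(yaw),0]);z=np.array([0,0,-1.]);x=np.cross(y,z)
    return R.from_matrix(np.c_[x,y,z])
def go(pos,yaw=None,base=None):
    s=status.get_state(); p0,r0=(s["ee_pos"],R.from_rotvec(s["tool_rot"])) if base is None else base
    t=r0.inv().apply(np.array(pos)-p0); 
    rv=np.zeros(3) if yaw is None else (r0.inv()*Rot(yaw)).as_rotvec()
    print("shift",t.round(4).tolist(),"rot",rv.round(4).tolist(),"rows",np.linalg.norm(t)/.05,np.degrees(np.linalg.norm(rv))/8.59)
def brass(p):
    h=cv2.cvtColor(p["image"],cv2.COLOR_RGB2HSV)
    m=cv2.inRange(h,(14,60,90),(32,255,255)); n,l,st,c=cv2.connectedComponentsWithStats(m)
    return m,[(st[i].tolist(),c[i].round(1).tolist()) for i in range(1,n) if st[i,4]>12]
E
python3 - <<'E'
from h import *
ps={n:capture(n) for n in("top","scene","wrist")}
for n,p in ps.items():
    if n!="wrist":
        for st,c in brass(p)[1]: 
            w=atz(p,np.array(c)/[560,420],.010); 
            if .3<w[0]<.6 and .1<w[1]<.35: print(n,st,c,w.round(4))
s=status.get_state(); T=np.eye(4);T[:3,:3]=R.from_rotvec(s["tool_rot"]).as_matrix();T[:3,3]=s["ee_pos"]
print("cam in tool\n",(np.linalg.inv(T)@ps["wrist"]["pose"]).round(3),ps["wrist"]["fx"])
# knob: rays top (325,175); 
print("knob z0/.1",atz(ps["top"],[325/560,175/420],0).round(3),atz(ps["top"],[325/560,175/420],.1).round(3))
for z in(0,.05,.08,.12): print(z, atz(ps["scene"],[(150+(633-448)*478/440*280/382*.92*1.0)/560, .5],z).round(3))
go([.5,-.3,.36],0.0)
E
```

```text
top [219, 231, 9, 8, 35] [223.1, 234.3] [0.412 0.202 0.01 ]
scene [232, 304, 10, 13, 116] [236.5, 310.0] [0.4103 0.2034 0.01  ]
cam in tool
 [[ 0.    -0.957 -0.29   0.08 ]
 [ 1.     0.    -0.     0.   ]
 [ 0.001 -0.29   0.957 -0.196]
 [ 0.     0.     0.     1.   ]] 319.52789362861034
knob z0/.1 [ 0.57  -0.065  0.   ] [ 0.549 -0.055  0.1  ]
0 [ 0.663 -0.109  0.   ]
0.05 [ 0.593 -0.054  0.05 ]
0.08 [ 0.551 -0.022  0.08 ]
0.12 [0.496 0.022 0.12 ]
shift [0.383, -0.2103, -0.1708] rot [-0.0, 0.0001, -1.257] rows 9.383088550255163 8.384367324024913
```

send_rows([
  {"x":0.383,"y":-0.21,"z":-0.171,"rz":-1.257},
  {"x":0.383,"y":-0.21,"z":-0.171,"rz":-1.257},
  {"x":0.383,"y":-0.21,"z":-0.171,"rz":-1.257},
  {"x":0.383,"y":-0.21,"z":-0.171,"rz":-1.257},
  {"x":0.383,"y":-0.21,"z":-0.171,"rz":-1.257},
  {"x":0.383,"y":-0.21,"z":-0.171,"rz":-1.257},
  {"x":0.383,"y":-0.21,"z":-0.171,"rz":-1.257},
  {"x":0.383,"y":-0.21,"z":-0.171,"rz":-1.257},
  {"x":0.383,"y":-0.21,"z":-0.171,"rz":-1.257},
  {"x":0.383,"y":-0.21,"z":-0.171,"rz":-1.257},
  {"x":0.383,"y":-0.21,"z":-0.171,"rz":-1.257},
  {"x":0.383,"y":-0.21,"z":-0.171,"rz":-1.257},
])

```text
invalid input at $.rows[0]: expected keys grip, x, y, z, rx, ry, rz
```

```bash
python3 - <<'E'
from h import *
s=status.get_state(); print(s["ee_pos"],s["tool_rot"],s["joint_positions"])
go([.47,0.0,.33],0.0)
E
```

```text
[ 0.20057893 -0.61828171  0.18926731] [ 3.10296663e+00  4.90858887e-01 -1.19038762e-04] [ 1.27109536  0.32100948 -0.07005414  1.45052528  0.02262115  1.37081754
 -0.05690097]
shift [0.4471, -0.5049, -0.1408] rot [-0.0, 0.0001, -1.257] rows 13.779197063315737 8.384367324024913
```

send_rows([
  {"grip":1,"x":0.383,"y":-0.21,"z":-0.171,"rx":0,"ry":0,"rz":-1.257},
  {"grip":1,"x":0.383,"y":-0.21,"z":-0.171,"rx":0,"ry":0,"rz":-1.257},
  {"grip":1,"x":0.383,"y":-0.21,"z":-0.171,"rx":0,"ry":0,"rz":-1.257},
  {"grip":1,"x":0.383,"y":-0.21,"z":-0.171,"rx":0,"ry":0,"rz":-1.257},
  {"grip":1,"x":0.383,"y":-0.21,"z":-0.171,"rx":0,"ry":0,"rz":-1.257},
  {"grip":1,"x":0.383,"y":-0.21,"z":-0.171,"rx":0,"ry":0,"rz":-1.257},
  {"grip":1,"x":0.383,"y":-0.21,"z":-0.171,"rx":0,"ry":0,"rz":-1.257},
  {"grip":1,"x":0.383,"y":-0.21,"z":-0.171,"rx":0,"ry":0,"rz":-1.257},
  {"grip":1,"x":0.383,"y":-0.21,"z":-0.171,"rx":0,"ry":0,"rz":-1.257},
  {"grip":1,"x":0.383,"y":-0.21,"z":-0.171,"rx":0,"ry":0,"rz":-1.257},
  {"grip":1,"x":0.383,"y":-0.21,"z":-0.171,"rx":0,"ry":0,"rz":-1.257},
  {"grip":1,"x":0.383,"y":-0.21,"z":-0.171,"rx":0,"ry":0,"rz":-1.257},
])

```text
t: 2.55
ee_pos: [0.4998, -0.3008, 0.3601]
tool_rot: [2.221, 2.221, -0.002]
wrist_force: [-0.7, 0.1, 0.1]
grip_width: 0.0871
gripper_force: 0.0
```

```bash
python3 - <<'E'
from h import *
s=status.get_state(); print(s["ee_pos"],s["tool_rot"],s["joint_positions"])
go([.47,0.0,.33],0.0)
E
```

```text
[ 0.49976294 -0.30078965  0.3600633 ] [ 2.22138201e+00  2.22137027e+00 -1.54226997e-03] [ 0.88277068  0.18226936 -0.46269688  1.30280633  0.08239872  1.67522978
  0.43529464]
shift [0.3008, -0.0297, 0.0299] rot [-0.0006, 0.0008, -0.0] rows 6.074999551110727 0.00657790654680721
```

send_rows([
  {"grip":1,"x":0.301,"y":-0.03,"z":0.03,"rx":0,"ry":0,"rz":0},
  {"grip":1,"x":0.301,"y":-0.03,"z":0.03,"rx":0,"ry":0,"rz":0},
  {"grip":1,"x":0.301,"y":-0.03,"z":0.03,"rx":0,"ry":0,"rz":0},
  {"grip":1,"x":0.301,"y":-0.03,"z":0.03,"rx":0,"ry":0,"rz":0},
  {"grip":1,"x":0.301,"y":-0.03,"z":0.03,"rx":0,"ry":0,"rz":0},
  {"grip":1,"x":0.301,"y":-0.03,"z":0.03,"rx":0,"ry":0,"rz":0},
  {"grip":1,"x":0.301,"y":-0.03,"z":0.03,"rx":0,"ry":0,"rz":0},
  {"grip":1,"x":0.301,"y":-0.03,"z":0.03,"rx":0,"ry":0,"rz":0},
  {"grip":1,"x":0.301,"y":-0.03,"z":0.03,"rx":0,"ry":0,"rz":0},
])

```text
t: 3.45
ee_pos: [0.4699, -0.0022, 0.3299]
tool_rot: [2.226, 2.216, -0.002]
wrist_force: [-0.0, 0.1, 0.5]
grip_width: 0.087
gripper_force: 0.0
```

```bash
python3 - <<'E'
from h import *
p=capture("wrist"); cv2.imwrite("pics/w1.png",p["image"][:,:,::-1]); np.save("w1.npy",p,allow_pickle=True)
zs=dict(fixture=0,seat=.024,jaw=.024,anvil_mean=.024,crank_hub=.112,sleeve_mid=.1395)
for k,z in zs.items():
    r=finder.pinpoint(k,p)
    print(k,[(round(q["score"],2),(np.array(q["xy"])*[560,420]).round().tolist(),atz(p,q["xy"],z).round(4).tolist()) for q in r[:2]])
print(p["pose"][:3,3])
go([.411,.203,.15],0)
E
```

```text
fixture [(0.91, [281.0, 150.0], [0.4753, 0.0171, 0.0])]
seat [(0.68, [282.0, 143.0], [0.4766, 0.03, 0.024])]
jaw [(0.84, [281.0, 162.0], [0.4749, 0.0003, 0.024])]
anvil_mean [(0.95, [281.0, 122.0], [0.4745, 0.0613, 0.024])]
crank_hub [(0.91, [292.0, 239.0], [0.4891, -0.0937, 0.112])]
sleeve_mid []
[0.4704361  0.07762527 0.5253366 ]
shift [0.2029, -0.0594, 0.1802] rot [-0.0003, -0.0003, -0.0012] rows 5.555607483463475 0.008739315930999346
```

View pics/w1.png

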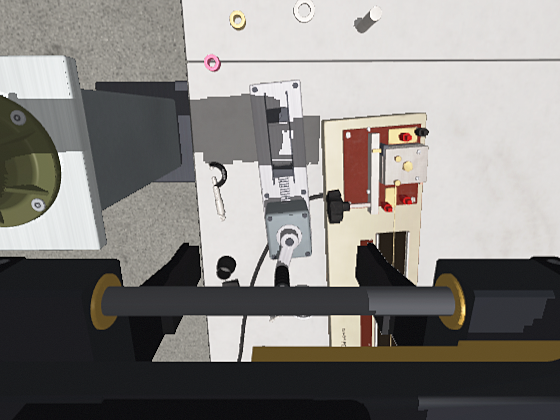

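The wrist view shows the fixture: bed far corners at (250,86) and (298,80), jaw at (281,162), anvil at (281,122), hub at (292,239). It's yawed by about +5.4°. Brass is at (237,19), well clear of its neighbours.

send_rows([
  {"grip":1,"x":0.203,"y":-0.059,"z":0.18,"rx":0,"ry":0,"rz":-0.094},
  {"grip":1,"x":0.203,"y":-0.059,"z":0.18,"rx":0,"ry":0,"rz":-0.094},
  {"grip":1,"x":0.203,"y":-0.059,"z":0.18,"rx":0,"ry":0,"rz":-0.094},
  {"grip":1,"x":0.203,"y":-0.059,"z":0.18,"rx":0,"ry":0,"rz":-0.094},
  {"grip":1,"x":0.203,"y":-0.059,"z":0.18,"rx":0,"ry":0,"rz":-0.094},
  {"grip":1,"x":0.203,"y":-0.059,"z":0.18,"rx":0,"ry":0,"rz":-0.094},
  {"grip":1,"x":0.203,"y":-0.059,"z":0.18,"rx":0,"ry":0,"rz":-0.094},
  {"grip":1,"x":0.203,"y":-0.059,"z":0.18,"rx":0,"ry":0,"rz":-0.094},
])

```text
t: 4.6
ee_pos: [0.4112, 0.2034, 0.1503]
tool_rot: [-2.114, -2.324, 0.001]
wrist_force: [0.5, -0.5, 0.2]
grip_width: 0.0873
gripper_force: 0.0
```

```bash
python3 - <<'E'
from h import *
p=capture("wrist"); cv2.imwrite("pics/w2.png",p["image"][:,:,::-1])
for st,c in brass(p)[1]:
    if st[4]>60: print(st,c,atz(p,np.array(c)/[560,420],.018).round(4),atz(p,[(st[0]+st[2]/2)/560,(st[1]+st[3]/2)/420],.014).round(4))
for q in finder.trace("bushing",p)[:3]:
    ys,xs=np.where(q["region"]); m=p["image"][q["region"]].mean(0).round()
    print(q["score"],xs.min(),xs.max(),ys.min(),ys.max(),m)
s=status.get_state();print(s["ee_pos"],s["wrist_force"])
E
```

```text
[270, 179, 20, 22, 310] [279.4, 189.7] [0.4131 0.2041 0.018 ] [0.4138 0.2029 0.014 ]
[91, 274, 30, 55, 759] [101.8, 301.2] [0.2181 0.0502 0.018 ] [0.2208 0.0475 0.014 ]
[435, 274, 30, 55, 753] [453.4, 301.0] [0.6297 0.0897 0.018 ] [0.6286 0.0862 0.014 ]
[252, 341, 308, 20, 4786] [420.4, 352.4] [0.6074 0.014  0.018 ] [0.5914 0.0111 0.014 ]
0.83 329 353 118 140 [166.  51.  49.]
0.55 229 249 224 246 [194. 118. 144.]
0.53 269 290 179 202 [130. 117.  89.]
[0.41234383 0.20262313 0.15106399] [-0.43764988 -0.93300077  0.39248099]
```

View pics/w2.png

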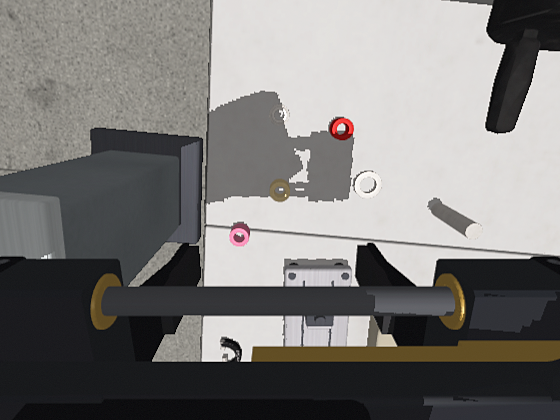

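The brass bushing is at (280,190) in the wrist image, with red at (342,128), the ring at (367,184) and pink at (240,235) all clear of the fingers. I'll descend and grip.

send_rows([
  {"grip":1,"x":0.0,"y":0.0015,"z":0.04,"rx":0,"ry":0,"rz":0},
  {"grip":0.7,"x":0.0,"y":0.0015,"z":0.08,"rx":0,"ry":0,"rz":0},
  {"grip":0.6,"x":0.0,"y":0.0015,"z":0.11,"rx":0,"ry":0,"rz":0},
  {"grip":0.6,"x":0.0,"y":0.0015,"z":0.13,"rx":0,"ry":0,"rz":0},
  {"grip":0.6,"x":0.0,"y":0.0015,"z":0.143,"rx":0,"ry":0,"rz":0},
  {"grip":0.6,"x":0.0,"y":0.0015,"z":0.147,"rx":0,"ry":0,"rz":0},
  {"grip":0.6,"x":0.0,"y":0.0015,"z":0.147,"rx":0,"ry":0,"rz":0},
  {"grip":0,"x":0.0,"y":0.0015,"z":0.147,"rx":0,"ry":0,"rz":0},
  {"grip":0,"x":0.0,"y":0.0015,"z":0.147,"rx":0,"ry":0,"rz":0},
  {"grip":0,"x":0.0,"y":0.0015,"z":0.147,"rx":0,"ry":0,"rz":0},
  {"grip":0,"x":0.0,"y":0.0015,"z":0.147,"rx":0,"ry":0,"rz":0},
  {"grip":0,"x":0.0,"y":0.0015,"z":0.147,"rx":0,"ry":0,"rz":0},
])

```text
t: 5.9
ee_pos: [0.4128, 0.2038, 0.0034]
tool_rot: [2.114, 2.323, 0.0]
wrist_force: [-0.7, 0.5, 0.4]
grip_width: 0.02
gripper_force: 0.0
```

send_rows([
  {"grip":0,"x":0.0,"y":0,"z":0,"rx":0,"ry":0,"rz":0},
  {"grip":0,"x":0.0,"y":0,"z":0,"rx":0,"ry":0,"rz":0},
  {"grip":0,"x":0.0,"y":0,"z":0,"rx":0,"ry":0,"rz":0},
])

```text
t: 6.2
ee_pos: [0.4125, 0.2038, 0.0032]
tool_rot: [-2.115, -2.323, 0.0]
wrist_force: [0.8, 0.1, 0.5]
grip_width: 0.0019
gripper_force: 0.0
```

```bash
python3 - <<'E'
from h import *
s=status.get_state();print(s["ee_pos"],s["grip_width"])
o=[]
for n in("top","scene","wrist"):
    p=capture(n); cv2.imwrite(f"pics/a_{n}.png",p["image"][:,:,::-1])
    for st,c in brass(p)[1]:
        w=atz(p,np.array(c)/[560,420],.010)
        if .3<w[0]<.6 and .1<w[1]<.35: print(n,st,c,w.round(4))
b=cv2.imread("pics/a_scene.png")[230:360,130:300]; c=cv2.imread("pics/a_top.png")[180:260,170:270]
cv2.imwrite("pics/m2.png",np.hstack([cv2.resize(b,(420,321),interpolation=cv2.INTER_CUBIC),cv2.resize(c,(380,321),interpolation=cv2.INTER_CUBIC)]))
E
```

```text
[0.41254503 0.20381197 0.00318271] 0.0019307907574923266
scene [211, 252, 30, 22, 75] [224.5, 262.0] [0.5536 0.1394 0.01  ]
scene [214, 263, 7, 8, 23] [216.3, 266.0] [0.552  0.1604 0.01  ]
scene [228, 273, 8, 8, 28] [230.8, 276.1] [0.504  0.1556 0.01  ]
scene [231, 302, 12, 15, 135] [236.6, 309.6] [0.4111 0.2026 0.01  ]
wrist [262, 225, 34, 22, 491] [278.3, 234.6] [0.4125 0.2088 0.01  ]
wrist [277, 248, 2, 18, 35] [277.5, 256.7] [0.4135 0.1935 0.01  ]
wrist [258, 274, 6, 56, 232] [260.1, 301.4] [0.4049 0.1593 0.01  ]
wrist [292, 274, 6, 56, 230] [295.0, 301.9] [0.4284 0.1612 0.01  ]
wrist [68, 341, 350, 21, 5678] [256.3, 352.3] [0.4054 0.1175 0.01  ]
```

View pics/m2.png

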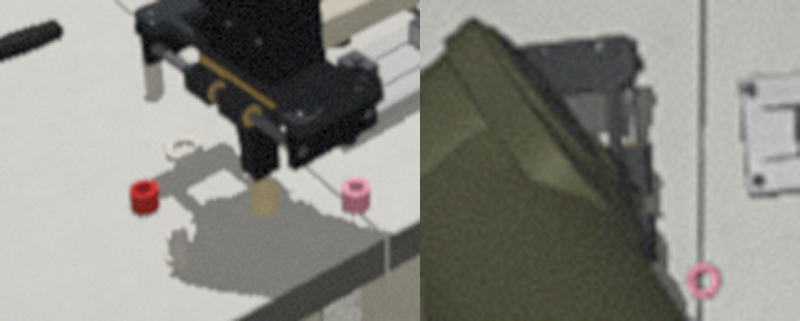

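The bushing stands untouched, with the closed fingers apparently behind or above it. I'll check the wrist view.

View pics/a_wrist.png

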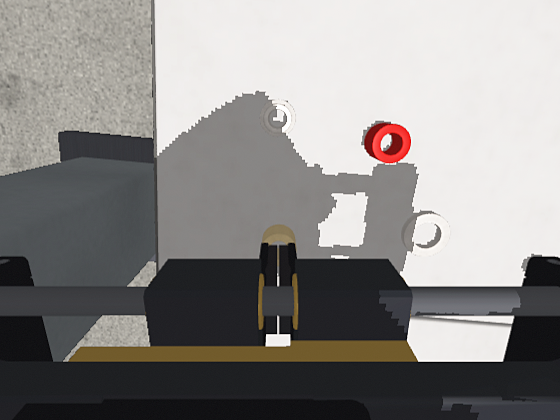

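```bash
python3 - <<'E'
from h import *
def proj(p,X):
    c=np.linalg.inv(p["pose"])@np.r_[X,1]; return np.array([p["fx"]*c[0]/c[2]+p["cx"],p["fy"]*c[1]/c[2]+p["cy"]]).round(1)
s=status.get_state(); e=s["ee_pos"]; print(e, R.from_rotvec(s["tool_rot"]).as_matrix().round(3))
ps={n:capture(n) for n in("top","scene","wrist")}
for dz in(0,.01,.02,.03): print(dz,proj(ps["scene"],e+[0,0,dz]),proj(ps["wrist"],e+[0,0,dz]))
w=ps["wrist"];print(w["pose"][:3,3],w["fx"],w["fy"],w["cx"],w["cy"])
for n,p in ps.items():
    h=cv2.cvtColor(p["image"],cv2.COLOR_RGB2HSV); 
    m=((h[...,0]<6)|(h[...,0]>174))&(h[...,1]>150)&(h[...,2]>100)
    k,l,st,c=cv2.connectedComponentsWithStats(m.astype(np.uint8))
    for i in range(1,k):
        if st[i,4]>20:
            q=atz(p,c[i]/[560,420],.013)
            if .35<q[0]<.55 and .2<q[1]<.35: print(n,c[i],st[i],q.round(4))
    for z in (0,.018): 
        if n=="wrist": print(atz(p,[425/560,232/420],z),"ring", atz(p,[279/560,118/420],z),"collar")
for z in(0,.01,.018): print("brass scene bottom etc", z, atz(ps["scene"],[236.5/560,316.5/420],z),atz(ps["scene"],[236.5/560,304/420],z))
E
```

```text
[0.41254922 0.20380054 0.00318143] [[-0.094  0.996 -0.   ]
 [ 0.996  0.094 -0.   ]
 [-0.    -0.    -1.   ]]
0 [235.8 312.3] [277.6 237.8]
0.01 [235.5 308.1] [277.6 243.8]
0.02 [235.3 303.9] [277.5 250.4]
0.03 [235.  299.6] [277.5 257.8]
[0.40508842 0.28316972 0.19868139] 319.52789362861034 319.52789362861034 277.66691490639056 208.00399014111335
scene [188.12389381 309.30973451] [183 304  11  12 113] [0.4639 0.274  0.013 ]
wrist [387.76040848 142.18146112] [ 364  123   47   40 1273] [0.4694 0.2722 0.013 ]
[0.50989682 0.21581364 0.        ] ring [0.40629976 0.27934211 0.        ] collar
[0.50040146 0.22191592 0.018     ] ring [0.40619002 0.27968888 0.018     ] collar
brass scene bottom etc 0 [0.40524881 0.20727731 0.        ] [0.43484171 0.18785019 0.        ]
brass scene bottom etc 0.01 [0.39538832 0.21315721 0.01      ] [0.42451462 0.1940364  0.01      ]
brass scene bottom etc 0.018 [0.38749993 0.21786113 0.018     ] [0.41625295 0.19898537 0.018     ]
```

The wrist view shows the fingertips at row ~242, with brass beyond them and visible through the gap between them. That suggests the tips are above the bushing and not around it. I'll raise and compare the fingertip's projected position with what the scene camera sees.

send_rows([
  {"grip":0,"x":0,"y":0,"z":-0.025,"rx":0,"ry":0,"rz":0},
  {"grip":0,"x":0,"y":0,"z":-0.05,"rx":0,"ry":0,"rz":0},
  {"grip":0,"x":0,"y":0,"z":-0.05,"rx":0,"ry":0,"rz":0},
])

```text
t: 6.8
ee_pos: [0.415, 0.205, 0.0559]
tool_rot: [2.112, 2.321, 0.007]
wrist_force: [-0.2, 0.3, 0.7]
grip_width: 0.0004
gripper_force: 0.0
```

```bash
python3 - <<'E'
from h import *
def proj(p,X):
    c=np.linalg.inv(p["pose"])@np.r_[X,1]; return np.array([p["fx"]*c[0]/c[2]+p["cx"],p["fy"]*c[1]/c[2]+p["cy"]]).round(1)
e=status.get_state()["ee_pos"];print(e)
p=capture("scene")
for dz in(0,.01,.02,.03): print(dz,proj(p,e+[0,0,dz]))
g=p["image"].max(2); x,y=proj(p,e).astype(int)
for r in range(y-22,y+12): print(r,g[r,x-8:x+9])
w=capture("wrist"); 
for st,c in brass(w)[1]:
    if st[4]>60 and st[1]<260: print(st,c)
print(proj(w,e))
E
```

```text
[0.41495114 0.20499491 0.05591811]
0 [233.1 289.3]
0.01 [232.8 284.9]
0.02 [232.5 280.4]
0.03 [232.2 275.9]
267 [ 48  27  25  34  17  27  26  26  20  18  19  27  11  22  67 150 202]
268 [ 49  25  37  20  24  22  23  17  11  23  29  14  16  25  61 141 202]
269 [ 54  30  34  35  26  28  22  29  19  27  22  20  16  21  49 135 200]
270 [ 52  30  31  23  20   9  21  21  29  29  14  26  24  19  44 134 199]
271 [ 48  28  33  23  30  21  26  24  23  18  21  14  23  26  45 129 201]
272 [ 62  28  31  32  24  16  22  22   6  11  27  14  28  23  39 128 199]
273 [ 81  24  26  31  29  23  28  19  15  22  19  20  22  19  34 123 196]
274 [ 90  38  28  27  18  20  25  21  19  23  25  25  23  51  80 139 198]
275 [125  84  59  36  24  20  25  19  25  28  35  44  83 121 153 178 204]
276 [176 158 125  76  47  25  25  23  30  46  83 118 154 178 197 204 208]
277 [203 201 181 144  90  43  20  39  64 116 154 177 197 204 208 208 210]
278 [208 210 205 184 138  86  78  87 122 164 194 206 207 210 210 210 208]
279 [208 208 208 203 180 151 154 150 157 176 199 207 209 209 207 207 209]
280 [207 208 210 208 200 193 1
[... 876 characters left out ...]
07 206 206 206 206 208 205 205 206 206 206 207 209 207]
293 [209 208 206 205 207 205 207 207 206 206 204 208 205 207 207 208 209]
294 [202 207 206 207 208 206 207 203 205 208 207 206 205 206 208 206 208]
295 [182 202 208 207 206 208 207 207 205 207 207 205 207 206 206 206 208]
296 [148 186 204 209 209 206 208 208 206 206 208 207 205 207 208 206 206]
297 [125 152 183 202 208 209 207 208 207 206 207 206 207 206 206 206 206]
298 [129 130 153 180 192 201 210 207 208 208 207 208 207 205 207 207 209]
299 [142 124 127 139 153 185 203 207 205 210 208 206 206 209 208 208 208]
300 [163 135 122 123 129 151 177 189 202 206 207 208 208 208 209 210 207]
[262, 203, 29, 33, 658] [276.1, 219.2]
[279.2 237.5]
```

The scene camera puts the fingertips at row ~276, against row 289 for the reported TCP. The wrist view agrees: the real finger ends are about 20–25 mm above the reported TCP. I'll go lower in guarded steps.

send_rows([
  {"grip":0.6,"x":0,"y":0,"z":0,"rx":0,"ry":0,"rz":0},
  {"grip":0.6,"x":0,"y":0,"z":0,"rx":0,"ry":0,"rz":0},
  {"grip":0.6,"x":0,"y":0,"z":0,"rx":0,"ry":0,"rz":0},
  {"grip":0.6,"x":0,"y":0,"z":0,"rx":0,"ry":0,"rz":0},
  {"grip":0.6,"x":0,"y":0,"z":0.03,"rx":0,"ry":0,"rz":0},
  {"grip":0.6,"x":0,"y":0,"z":0.05,"rx":0,"ry":0,"rz":0},
  {"grip":0.6,"x":0,"y":0,"z":0.056,"rx":0,"ry":0,"rz":0},
  {"grip":0.6,"x":0,"y":0,"z":0.06,"rx":0,"ry":0,"rz":0},
  {"grip":0.6,"x":0,"y":0,"z":0.063,"rx":0,"ry":0,"rz":0},
  {"grip":0.6,"x":0,"y":0,"z":0.064,"rx":0,"ry":0,"rz":0},
  {"grip":0.6,"x":0,"y":0,"z":0.064,"rx":0,"ry":0,"rz":0},
])

```text
t: 8.0
ee_pos: [0.4131, 0.2039, -0.0103]
tool_rot: [2.114, 2.323, 0.001]
wrist_force: [0.9, -0.2, -0.1]
grip_width: 0.052
gripper_force: 0.0
```

```bash
python3 - <<'E'
from h import *
def proj(p,X):
    c=np.linalg.inv(p["pose"])@np.r_[X,1]; return np.array([p["fx"]*c[0]/c[2]+p["cx"],p["fy"]*c[1]/c[2]+p["cy"]]).round(1)
s=status.get_state();print(s["ee_pos"],s["wrist_force"],s["grip_width"])
p=capture("scene");w=capture("wrist")
print(proj(p,s["ee_pos"]))
a=cv2.resize(p["image"][250:340,180:290],(400,327),interpolation=cv2.INTER_CUBIC); b=cv2.resize(w["image"][150:280,200:360],(400,327),interpolation=cv2.INTER_CUBIC)
cv2.imwrite("pics/m3.png",np.hstack([a,b])[:,:,::-1])
E
```

```text
[ 0.4130836   0.20394801 -0.01026506] [ 0.93596999 -0.22217162 -0.12314175] 0.05201282731616838
[236.  317.8]
```

View pics/m3.png

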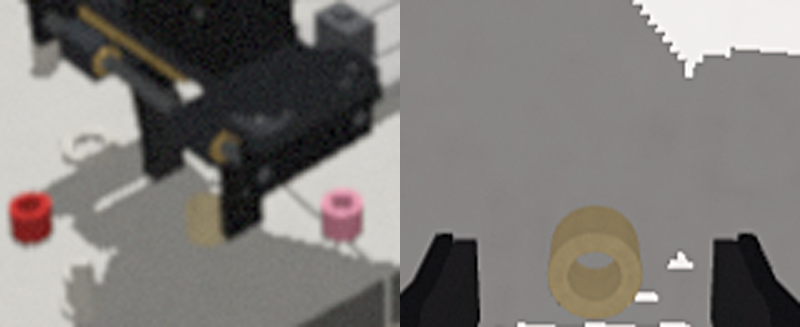

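The bushing is now squarely between the fingers: mid-column 595 in the crop for both. The tips are still a few mm above the bench. I'll go 5 mm lower and close.

send_rows([
  {"grip":0.6,"x":0,"y":0,"z":0.002,"rx":0,"ry":0,"rz":0},
  {"grip":0.6,"x":0,"y":0,"z":0.004,"rx":0,"ry":0,"rz":0},
  {"grip":0.6,"x":0,"y":0,"z":0.005,"rx":0,"ry":0,"rz":0},
  {"grip":0,"x":0,"y":0,"z":0.005,"rx":0,"ry":0,"rz":0},
  {"grip":0,"x":0,"y":0,"z":0.005,"rx":0,"ry":0,"rz":0},
  {"grip":0,"x":0,"y":0,"z":0.005,"rx":0,"ry":0,"rz":0},
  {"grip":0,"x":0,"y":0,"z":0.005,"rx":0,"ry":0,"rz":0},
  {"grip":0,"x":0,"y":0,"z":0.005,"rx":0,"ry":0,"rz":0},
  {"grip":0,"x":0,"y":0,"z":0.005,"rx":0,"ry":0,"rz":0},
  {"grip":0,"x":0,"y":0,"z":0.005,"rx":0,"ry":0,"rz":0},
])

```text
t: 9.1
ee_pos: [0.4113, 0.2041, -0.0149]
tool_rot: [-2.114, -2.323, 0.005]
wrist_force: [-0.9, -0.7, 3.8]
grip_width: 0.0052
gripper_force: 2.0
```

send_rows([
  {"grip":0,"x":0,"y":0,"z":0,"rx":0,"ry":0,"rz":0},
  {"grip":0,"x":0,"y":0,"z":0,"rx":0,"ry":0,"rz":0},
])

```text
t: 9.3
ee_pos: [0.4134, 0.2043, -0.0149]
tool_rot: [2.114, 2.323, 0.002]
wrist_force: [-1.0, -0.1, 6.8]
grip_width: 0.0008
gripper_force: 3.0
```

```bash
python3 - <<'E'
from h import *
s=status.get_state();print(s["ee_pos"],s["wrist_force"],s["grip_width"],s["gripper_force"])
p=capture("scene");w=capture("wrist")
a=cv2.resize(p["image"][250:340,180:290],(400,327),interpolation=cv2.INTER_CUBIC); b=cv2.resize(w["image"][150:280,200:360],(400,327),interpolation=cv2.INTER_CUBIC)
cv2.imwrite("pics/m4.png",np.hstack([a,b])[:,:,::-1])
E
```

```text
[ 0.41343137  0.20431982 -0.01488775] [-0.97755453 -0.11770333  6.79167411] 0.0008127130221717412 3.027213281998229
```

View pics/m4.png

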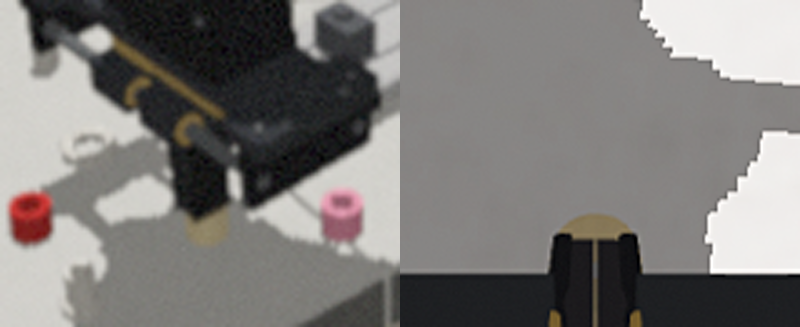

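The closed fingers now rest lightly on top of the bushing (6.8 N), with the real tips at z≈0.018 and TCP at −0.015. So the finger ends lie about 31–33 mm behind the reported TCP. I'll lift, open and go down to TCP ≈ −0.026.

send_rows([
  {"grip":0,"x":0,"y":0,"z":-0.02,"rx":0,"ry":0,"rz":0},
  {"grip":0.6,"x":0,"y":0,"z":-0.02,"rx":0,"ry":0,"rz":0},
  {"grip":0.6,"x":0,"y":0,"z":-0.02,"rx":0,"ry":0,"rz":0},
  {"grip":0.6,"x":0,"y":0,"z":-0.02,"rx":0,"ry":0,"rz":0},
  {"grip":0.6,"x":0,"y":0,"z":-0.02,"rx":0,"ry":0,"rz":0},
  {"grip":0.6,"x":0,"y":0,"z":-0.005,"rx":0,"ry":0,"rz":0},
  {"grip":0.6,"x":0,"y":0,"z":0.004,"rx":0,"ry":0,"rz":0},
  {"grip":0.6,"x":0,"y":0,"z":0.007,"rx":0,"ry":0,"rz":0},
  {"grip":0.6,"x":0,"y":0,"z":0.009,"rx":0,"ry":0,"rz":0},
  {"grip":0.6,"x":0,"y":0,"z":0.011,"rx":0,"ry":0,"rz":0},
  {"grip":0.6,"x":0,"y":0,"z":0.011,"rx":0,"ry":0,"rz":0},
])

```text
t: 10.5
ee_pos: [0.4126, 0.2039, -0.0268]
tool_rot: [2.115, 2.323, -0.0]
wrist_force: [-0.3, -0.4, 0.5]
grip_width: 0.0517
gripper_force: 0.0
```

send_rows([
  {"grip":0,"x":0,"y":0,"z":0,"rx":0,"ry":0,"rz":0},
  {"grip":0,"x":0,"y":0,"z":0,"rx":0,"ry":0,"rz":0},
  {"grip":0,"x":0,"y":0,"z":0,"rx":0,"ry":0,"rz":0},
  {"grip":0,"x":0,"y":0,"z":0,"rx":0,"ry":0,"rz":0},
  {"grip":0,"x":0,"y":0,"z":0,"rx":0,"ry":0,"rz":0},
  {"grip":0,"x":0,"y":0,"z":0,"rx":0,"ry":0,"rz":0},
])

```text
t: 11.1
ee_pos: [0.4126, 0.2038, -0.0267]
tool_rot: [2.114, 2.323, -0.0]
wrist_force: [0.3, -0.2, 0.8]
grip_width: 0.0204
gripper_force: 30.0
```

```bash
python3 - <<'E'
from h import *
s=status.get_state();print(s["ee_pos"],s["tool_rot"],s["wrist_force"],s["grip_width"],s["gripper_force"])
u=np.array([-np.sin(.094),np.cos(.094),0])
print(u)
go([.41,.2,.15]); go([.475,.03,.13],.094)
E
```

```text
[ 0.41263841  0.20379209 -0.02670797] [ 2.11447257e+00  2.32323753e+00 -7.88776696e-05] [ 0.30556197 -0.18756568  0.76113471] 0.020378123494785908 30.000621819781372
[-0.09386163  0.99558525  0.        ]
shift [-0.0036, -0.003, -0.1767] rot [0.0, 0.0, 0.0] rows 3.5353668263383113 0.0
shift [-0.1789, 0.0458, -0.1567] rot [0.0001, 0.0002, 0.0] rows 4.843554293579125 0.0012994355427350488
```

Gripped with 30 N. I'll lift and hover for a look at the fixture.

send_rows([
  {"grip":0,"x":0,"y":0,"z":-0.02,"rx":0,"ry":0,"rz":0},
  {"grip":0,"x":0,"y":0,"z":-0.06,"rx":0,"ry":0,"rz":0},
  {"grip":0,"x":0,"y":0,"z":-0.1,"rx":0,"ry":0,"rz":0},
  {"grip":0,"x":-0.03,"y":0.005,"z":-0.14,"rx":0,"ry":0,"rz":0},
  {"grip":0,"x":-0.07,"y":0.013,"z":-0.165,"rx":0,"ry":0,"rz":0},
  {"grip":0,"x":-0.11,"y":0.02,"z":-0.185,"rx":0,"ry":0,"rz":0},
  {"grip":0,"x":-0.15,"y":0.028,"z":-0.205,"rx":0,"ry":0,"rz":0},
  {"grip":0,"x":-0.19,"y":0.034,"z":-0.227,"rx":0,"ry":0,"rz":0},
  {"grip":0,"x":-0.215,"y":0.039,"z":-0.227,"rx":0,"ry":0,"rz":0},
  {"grip":0,"x":-0.229,"y":0.041,"z":-0.227,"rx":0,"ry":0,"rz":0},
  {"grip":0,"x":-0.229,"y":0.041,"z":-0.227,"rx":0,"ry":0,"rz":0},
])

```text
t: 12.2
ee_pos: [0.4745, -0.0217, 0.1995]
tool_rot: [-2.117, -2.319, 0.001]
wrist_force: [0.6, 0.0, 0.1]
grip_width: 0.0204
gripper_force: 30.0
```

```bash
python3 - <<'E'
from h import *
s=status.get_state();print(s["ee_pos"],s["grip_width"],s["gripper_force"])
def proj(p,X):
    c=np.linalg.inv(p["pose"])@np.r_[X,1]; return np.array([p["fx"]*c[0]/c[2]+p["cx"],p["fy"]*c[1]/c[2]+p["cy"]])
p=capture("wrist"); im=p["image"][:,:,::-1].copy()
P={}
zs=dict(fixture=0,seat=.024,jaw=.024,anvil_mean=.024,crank_hub=.112)
for k,z in zs.items():
    r=finder.pinpoint(k,p)
    if r: P[k]=atz(p,r[0]["xy"],z); print(k,round(r[0]["score"],2),(np.array(r[0]["xy"])*[560,420]).round(),P[k].round(4))
# overlay model
yaw=.094;c,sn=np.cos(yaw),np.sin(yaw)
O=np.array([.4782,.0145,0])
W=lambda X:O+[c*X[0]-sn*X[1],sn*X[0]+c*X[1],X[2]]
def poly(pts,col):
    q=np.array([proj(p,W(np.array(a))) for a in pts])*2
    cv2.polylines(big,[q.round().astype(int)],True,col,1)
big=cv2.resize(im,None,fx=2,fy=2,interpolation=cv2.INTER_CUBIC)
poly([(-.038,-.158,.024),(.038,-.158,.024),(.038,.102,.024),(-.038,.102,.024)],(0,0,255))
poly([(-.015,-.02,.048),(.015,-.02,.048),(.015,-.038,.048),(-.015,-.038,.048)],(0,255,0))
poly([(-.015,.042,.048),(.015,.042,.048),(.015,.066,.048),(-.015,.066,.048)],(255,0,0))
cv2.imwrite("pics/w5.png",big[40:640,160:960])
E
```

```text
[ 0.47454865 -0.021745    0.19952338] 0.020432822245072726 29.99739012637292
fixture 0.65 [269. 314.] [ 0.4807 -0.2202  0.    ]
seat 0.77 [281. 134.] [0.4726 0.033  0.024 ]
jaw 0.71 [281. 165.] [ 0.4765 -0.0015  0.024 ]
anvil_mean 0.64 [283. 110.] [0.4732 0.06   0.024 ]
crank_hub 0.87 [281. 275.] [ 0.4849 -0.0957  0.112 ]
```

View pics/w5.png

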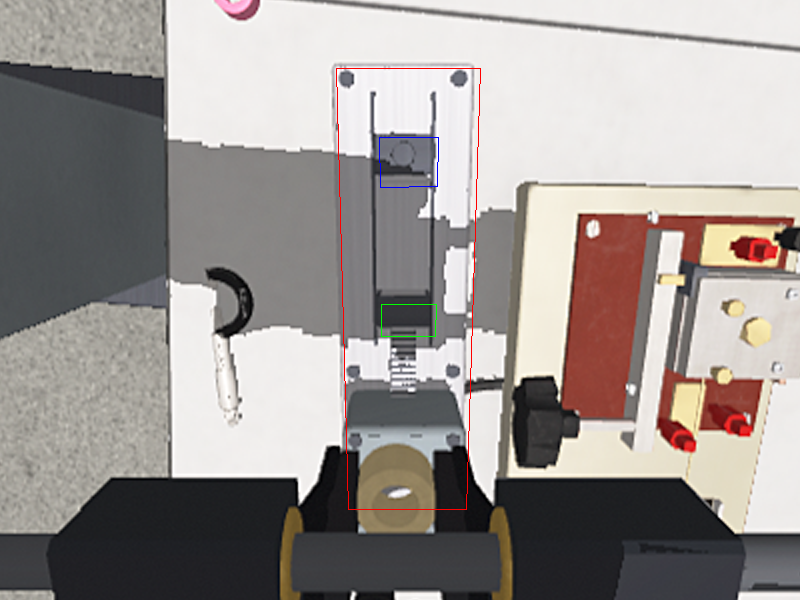

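```bash
python3 - <<'E'
from h import *
p=capture("wrist")
f=lambda c,r,z:atz(p,[(c+160)/2/560,(r+40)/2/420],z).round(4)
for n,a in dict(farL=(333,65,.024),farR=(473,65,.024),L380=(345,350,.024),R380=(468,350,.024),slotLf=(374,95,.024),slotRf=(433,95,.024),slotLn=(375,340,.024),slotRn=(431,340,.024),
 jawL=(378,305,.048),jawR=(430,305,.048),jawfacebot=(404,291,.024),jawfacetop=(404,300,.048),anvL=(374,150,.048),anvR=(437,150,.048),pad1=(404,176,.048),pad2=(404,186,.048),pad3=(404,186,.024),farM=(403,65,.024)).items(): print(n,f(*a))
# jaw/anvil intensity profile along the column in the slot
g=cv2.cvtColor(p["image"],cv2.COLOR_RGB2GRAY)[:,276:289].mean(1).round().astype(int)
print(list(zip(range(80,200),g[80:200].tolist())))
s=status.get_state();print(s["ee_pos"],R.from_rotvec(s["tool_rot"]).as_matrix()[:,1])
E
```

```text
farL [0.4283 0.1166 0.024 ]
farR [0.5021 0.1238 0.024 ]
L380 [ 0.4462 -0.0381  0.024 ]
R380 [ 0.5196 -0.031   0.024 ]
slotLf [0.4512 0.1041 0.024 ]
slotRf [0.4827 0.1072 0.024 ]
slotLn [ 0.4635 -0.0303  0.024 ]
slotRn [ 0.4968 -0.027   0.024 ]
jawL [ 0.4637 -0.0045  0.048 ]
jawR [ 0.4921 -0.0018  0.048 ]
jawfacebot [0.4778 0.0007 0.024 ]
jawfacetop [ 4.776e-01 -4.000e-04  4.800e-02]
anvL [0.4545 0.0754 0.048 ]
anvR [0.4867 0.0785 0.048 ]
pad1 [0.4711 0.0642 0.048 ]
pad2 [0.4716 0.0592 0.048 ]
pad3 [0.4719 0.0592 0.024 ]
farM [0.4652 0.1202 0.024 ]
[(80, 242), (81, 242), (82, 242), (83, 242), (84, 241), (85, 241), (86, 242), (87, 245), (88, 243), (89, 183), (90, 79), (91, 108), (92, 118), (93, 107), (94, 104), (95, 112), (96, 112), (97, 112), (98, 112), (99, 115), (100, 118), (101, 109), (102, 83), (103, 68), (104, 62), (105, 53), (106, 55), (107, 54), (108, 52), (109, 43), (110, 89), (111, 129), (112, 129), (113, 117), (114, 120), (115, 127), (116, 127), (117, 126), (118, 126), (119, 126), (120, 126), (121, 126), (122, 126), (123, 126), (124, 126), (125, 126), (126, 126), (127, 126),
[... 231 characters left out ...]
47, 127), (148, 127), (149, 127), (150, 127), (151, 127), (152, 127), (153, 126), (154, 126), (155, 127), (156, 126), (157, 126), (158, 127), (159, 126), (160, 126), (161, 126), (162, 126), (163, 126), (164, 126), (165, 127), (166, 125), (167, 115), (168, 110), (169, 106), (170, 76), (171, 49), (172, 53), (173, 53), (174, 53), (175, 52), (176, 54), (177, 55), (178, 55), (179, 55), (180, 54), (181, 53), (182, 52), (183, 52), (184, 51), (185, 57), (186, 106), (187, 108), (188, 58), (189, 99), (190, 122), (191, 83), (192, 65), (193, 143), (194, 140), (195, 74), (196, 127), (197, 150), (198, 103), (199, 193)]
[ 0.47462831 -0.01902576  0.20011064] [ 9.95366501e-01  9.61532250e-02 -2.93453308e-04]
```

The overlay shows the bed's far corners at (333,65) and (473,65), jaw face at row ~291–300 and anvil pad at row ~183. That gives a centre line at x≈0.4748 for y=0.03, yaw≈0.097, and a gap from y≈0.000 to 0.059–0.063. I'll place at (0.4748, 0.030).

send_rows([
  {"grip":0,"x":0.03,"y":0.003,"z":0.03,"rx":0,"ry":0,"rz":-0.002},
  {"grip":0,"x":0.05,"y":0.0047,"z":0.07,"rx":0,"ry":0,"rz":-0.002},
  {"grip":0,"x":0.05,"y":0.0047,"z":0.11,"rx":0,"ry":0,"rz":-0.002},
  {"grip":0,"x":0.05,"y":0.0047,"z":0.14,"rx":0,"ry":0,"rz":-0.002},
  {"grip":0,"x":0.05,"y":0.0047,"z":0.165,"rx":0,"ry":0,"rz":-0.002},
  {"grip":0,"x":0.05,"y":0.0047,"z":0.18,"rx":0,"ry":0,"rz":-0.002},
  {"grip":0,"x":0.05,"y":0.0047,"z":0.188,"rx":0,"ry":0,"rz":-0.002},
  {"grip":0,"x":0.05,"y":0.0047,"z":0.193,"rx":0,"ry":0,"rz":-0.002},
  {"grip":0,"x":0.05,"y":0.0047,"z":0.196,"rx":0,"ry":0,"rz":-0.002},
  {"grip":0,"x":0.05,"y":0.0047,"z":0.198,"rx":0,"ry":0,"rz":-0.002},
  {"grip":0,"x":0.05,"y":0.0047,"z":0.199,"rx":0,"ry":0,"rz":-0.002},
])

```text
t: 13.65
ee_pos: [0.4755, 0.0298, 0.0018]
tool_rot: [2.112, 2.324, 0.001]
wrist_force: [1.3, 0.9, -0.1]
grip_width: 0.0204
gripper_force: 30.0
```

send_rows([
  {"grip":0,"x":0,"y":0,"z":0.002,"rx":0,"ry":0,"rz":0},
  {"grip":0,"x":0,"y":0,"z":0.003,"rx":0,"ry":0,"rz":0},
  {"grip":0,"x":0,"y":0,"z":0.004,"rx":0,"ry":0,"rz":0},
  {"grip":0,"x":0,"y":0,"z":0.004,"rx":0,"ry":0,"rz":0},
])

```text
t: 14.05
ee_pos: [0.475, 0.0298, -0.0027]
tool_rot: [2.112, 2.325, -0.0]
wrist_force: [0.1, 0.2, -0.5]
grip_width: 0.0201
gripper_force: 30.0
```

send_rows([
  {"grip":0,"x":0,"y":0,"z":0.001,"rx":0,"ry":0,"rz":0},
  {"grip":0,"x":0,"y":0,"z":0.001,"rx":0,"ry":0,"rz":0},
])

```text
t: 14.25
ee_pos: [0.475, 0.0298, -0.0028]
tool_rot: [2.112, 2.325, -0.002]
wrist_force: [-3.4, -0.4, 9.8]
grip_width: 0.0204
gripper_force: 30.0
```

Contact with the bed. I'll ease off slightly, release, and rise.

send_rows([
  {"grip":0,"x":0,"y":0,"z":-0.0006,"rx":0,"ry":0,"rz":0},
  {"grip":0.4,"x":0,"y":0,"z":-0.0006,"rx":0,"ry":0,"rz":0},
  {"grip":0.5,"x":0,"y":0,"z":-0.0006,"rx":0,"ry":0,"rz":0},
  {"grip":0.5,"x":0,"y":0,"z":-0.0006,"rx":0,"ry":0,"rz":0},
  {"grip":0.5,"x":0,"y":0,"z":-0.0006,"rx":0,"ry":0,"rz":0},
  {"grip":0.5,"x":0,"y":0,"z":-0.01,"rx":0,"ry":0,"rz":0},
  {"grip":0.5,"x":0,"y":0,"z":-0.03,"rx":0,"ry":0,"rz":0},
  {"grip":0.6,"x":0,"y":0,"z":-0.07,"rx":0,"ry":0,"rz":0},
  {"grip":0.6,"x":-0.02,"y":0,"z":-0.11,"rx":0,"ry":0,"rz":0},
  {"grip":0.6,"x":-0.05,"y":0,"z":-0.16,"rx":0,"ry":0,"rz":0},
  {"grip":0.6,"x":-0.05,"y":0,"z":-0.2,"rx":0,"ry":0,"rz":0},
  {"grip":0.6,"x":-0.05,"y":0,"z":-0.2,"rx":0,"ry":0,"rz":0},
])

```text
t: 15.45
ee_pos: [0.484, -0.0211, 0.2031]
tool_rot: [2.108, 2.315, 0.009]
wrist_force: [0.1, 0.5, -0.9]
grip_width: 0.0518
gripper_force: 0.0
```

```bash
python3 - <<'E'
from h import *
s=status.get_state();print(s["t"],s["ee_pos"],s["grip_width"])
p=capture("wrist"); im=p["image"]; t=capture("top"); sc=capture("scene")
for st,c in brass(p)[1]:
    if st[4]>40 and st[1]<230: print(st,c,atz(p,np.array(c)/[560,420],.036).round(4))
a=im[60:220,200:360]; big=cv2.resize(a,(400,400),interpolation=cv2.INTER_CUBIC)
b=cv2.resize(sc["image"][150:280,250:380],(400,400),interpolation=cv2.INTER_CUBIC)
cv2.imwrite("pics/m6.png",np.hstack([big,b])[:,:,::-1])
for n,q in(("top",t),("scene",sc)):
  for lab,z in(("crank_hub",.112),("sleeve_mid",.1395),("sleeve",.1145)):
    r=finder.pinpoint(lab,q); print(n,lab,[(round(v["score"],2),(np.array(v["xy"])*[560,420]).round(1).tolist(),atz(q,v["xy"],z).round(4).tolist()) for v in r[:2]])
E
```

```text
15.45 [ 0.4839912  -0.0210723   0.20313244] 0.051772061521278424
[263, 129, 19, 21, 238] [272.0, 138.8] [0.4751 0.0279 0.036 ]
[416, 131, 42, 21, 569] [433.8, 140.5] [0.6557 0.0428 0.036 ]
[396, 156, 14, 6, 68] [402.9, 158.2] [0.6252 0.0201 0.036 ]
[427, 169, 11, 8, 69] [432.3, 172.2] [0.6625 0.0074 0.036 ]
[436, 177, 15, 15, 160] [443.5, 184.2] [ 0.6789 -0.0053  0.036 ]
[422, 202, 10, 8, 64] [426.8, 205.1] [ 0.6653 -0.0321  0.036 ]
[403, 207, 17, 31, 336] [411.3, 219.9] [ 0.6508 -0.0521  0.036 ]
top crank_hub []
top sleeve_mid [(0.16, [289.2, 209.4], [0.4619, 0.0312, 0.1395])]
top sleeve []
scene crank_hub [(0.6, [332.1, 197.1], [0.4889, -0.1013, 0.112])]
scene sleeve_mid [(0.46, [348.7, 183.7], [0.4747, -0.1352, 0.1395]), (0.25, [331.8, 199.4], [0.4446, -0.0582, 0.1395])]
scene sleeve [(0.68, [347.4, 192.2], [0.4816, -0.14, 0.1145]), (0.29, [277.6, 260.9], [0.3692, 0.1382, 0.1145])]
```

View pics/m6.png

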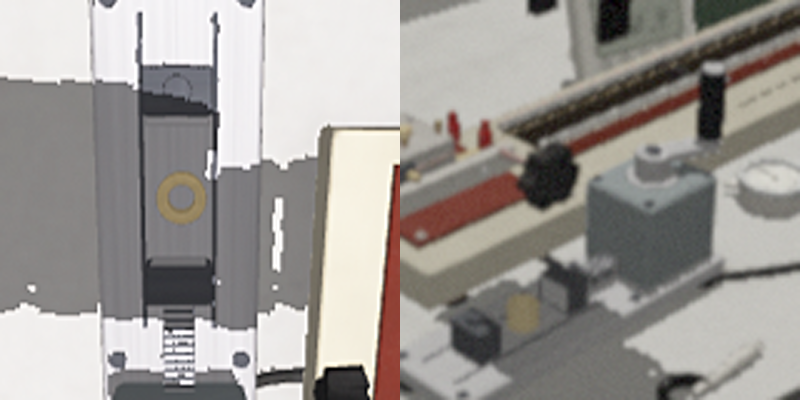

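The bushing stands upright between the jaws: centre at crop (181,198), line at ~179.5, so under 1 mm off. The gripper is clear. Next I'll go above the sleeve for a near look.

send_rows([
  {"grip":0.8,"x":-0.03,"y":-0.003,"z":-0.04,"rx":0,"ry":0,"rz":0},
  {"grip":0.8,"x":-0.07,"y":-0.007,"z":-0.062,"rx":0,"ry":0,"rz":0},
  {"grip":0.8,"x":-0.1,"y":-0.012,"z":-0.062,"rx":0,"ry":0,"rz":0},
  {"grip":0.8,"x":-0.118,"y":-0.013,"z":-0.062,"rx":0,"ry":0,"rz":0},
  {"grip":0.8,"x":-0.118,"y":-0.013,"z":-0.062,"rx":0,"ry":0,"rz":0},
  {"grip":0.8,"x":-0.118,"y":-0.013,"z":-0.062,"rx":0,"ry":0,"rz":0},
])

```text
t: 16.5
ee_pos: [0.4779, -0.1369, 0.2573]
tool_rot: [-2.109, -2.325, -0.001]
wrist_force: [0.2, 1.0, 0.7]
grip_width: 0.0693
gripper_force: 0.0
```

```bash
python3 - <<'E'
from h import *
def proj(p,X):
    c=np.linalg.inv(p["pose"])@np.r_[X,1]; return np.array([p["fx"]*c[0]/c[2]+p["cx"],p["fy"]*c[1]/c[2]+p["cy"]]).round(1)
s=status.get_state();print(s["t"],s["ee_pos"],s["tool_rot"])
p=capture("wrist"); cv2.imwrite("pics/w7.png",p["image"][:,:,::-1])
for lab,z in(("crank_hub",.112),("sleeve_mid",.1395),("sleeve",.1145)):
    r=finder.pinpoint(lab,p); print(lab,[(round(v["score"],2),(np.array(v["xy"])*[560,420]).round(1).tolist(),atz(p,v["xy"],z).round(4).tolist()) for v in r[:2]])
for v in finder.trace("sleeve",p)[:2]:
    ys,xs=np.where(v["region"]); print("trace",round(v["score"],2),xs.min(),xs.max(),ys.min(),ys.max(),len(xs),(np.array(v["xy"])*[560,420]).round(1))
    for r in range(ys.min(),ys.max()+1,3): q=xs[ys==r]; print(r,q.min(),q.max(),end="; ")
for z in(.1145,.1645): print(z,proj(p,[.477,-.139,z]),proj(p,[.477,-.129,z]),proj(p,[.487,-.139,z]))
# sleeve dark in top and scene pictures
print()
for n in("top","scene"):
    t=capture(n)
    for v in finder.trace("sleeve",t)[:1]:
        ys,xs=np.where(v["region"]); print(n,round(v["score"],2),xs.min(),xs.max(),ys.min(),ys.max(),len(xs))
    for z in(.1145,.1645): print(proj(t,[.477,-.139,z]))
E
```

```text
16.5 [ 0.47788396 -0.13685861  0.2572925 ] [-2.10914126e+00 -2.32496570e+00 -8.72844972e-04]
crank_hub [(0.75, [290.6, 151.9], [0.4877, -0.097, 0.112]), (0.21, [286.1, 9.8], [0.4691, 0.0342, 0.112])]
sleeve_mid [(0.59, [274.0, 200.6], [0.4748, -0.1443, 0.1395])]
sleeve [(0.6, [274.7, 191.3], [0.4749, -0.1407, 0.1145])]
trace 0.84 264 284 184 206 268 [273.  192.4]
184 272 276; 187 268 280; 190 266 282; 193 265 283; 196 265 283; 199 264 283; 202 264 284; 205 264 283; 0.1145 [276.7 190. ] [277.6 181. ] [285.9 190.9]
0.1645 [276.5 202.5] [277.5 192.2] [287.1 203.5]

top 0.65 337 370 195 209 315
[362.1 204.1]
[366.5 201.2]
scene 0.62 326 355 171 209 486
[348.6 193.1]
[349.9 172.4]
```

send_rows([
  {"grip":0.8,"x":-0.0015,"y":-0.0034,"z":0.04,"rx":0,"ry":0,"rz":0},
  {"grip":0.8,"x":-0.0015,"y":-0.0034,"z":0.08,"rx":0,"ry":0,"rz":0},
  {"grip":0.8,"x":-0.0015,"y":-0.0034,"z":0.11,"rx":0,"ry":0,"rz":0},
  {"grip":0.8,"x":-0.0015,"y":-0.0034,"z":0.13,"rx":0,"ry":0,"rz":0},
  {"grip":0.8,"x":-0.0015,"y":-0.0034,"z":0.143,"rx":0,"ry":0,"rz":0},
  {"grip":0.8,"x":-0.0015,"y":-0.0034,"z":0.15,"rx":0,"ry":0,"rz":0},
  {"grip":0.8,"x":-0.0015,"y":-0.0034,"z":0.154,"rx":0,"ry":0,"rz":0},
  {"grip":0.8,"x":-0.0015,"y":-0.0034,"z":0.154,"rx":0,"ry":0,"rz":0},
])

```text
t: 17.75
ee_pos: [0.4752, -0.1405, 0.1046]
tool_rot: [2.112, 2.325, 0.0]
wrist_force: [-0.3, -0.1, 0.0]
grip_width: 0.0697
gripper_force: 0.0
```

```bash
python3 - <<'E'
from h import *
s=status.get_state();print(s["t"],s["ee_pos"],s["tool_rot"],s["wrist_force"])
p=capture("wrist"); g=cv2.cvtColor(p["image"],cv2.COLOR_RGB2GRAY)
for r in range(215,262,5): print(r,g[r,170:390:4].tolist())
for v in finder.trace("sleeve",p)[:2]:
    ys,xs=np.where(v["region"]); print("trace",round(v["score"],2),xs.min(),xs.max(),ys.min(),ys.max(),len(xs),(np.array(v["xy"])*[560,420]).round(1))
E
```

```text
17.75 [ 0.47519389 -0.14045806  0.10461872] [2.11180206e+00 2.32505647e+00 3.13884306e-04] [-0.34890182 -0.13723046  0.00067136]
215 [252, 222, 217, 120, 111, 253, 248, 142, 134, 125, 120, 130, 131, 131, 251, 238, 236, 234, 143, 62, 31, 85, 55, 55, 51, 91, 118, 123, 118, 118, 119, 121, 124, 101, 95, 97, 92, 191, 98, 95, 77, 55, 55, 86, 216, 115, 107, 125, 114, 114, 224, 227, 227, 227, 226]
220 [27, 28, 26, 5, 252, 240, 239, 239, 240, 240, 240, 240, 239, 239, 238, 237, 236, 246, 64, 67, 239, 245, 74, 67, 80, 105, 120, 121, 116, 124, 120, 122, 118, 79, 79, 79, 68, 159, 77, 79, 80, 68, 73, 245, 234, 232, 233, 124, 115, 110, 228, 227, 226, 225, 225]
225 [32, 33, 34, 31, 28, 255, 239, 239, 239, 240, 240, 240, 240, 239, 238, 236, 236, 41, 83, 246, 233, 234, 235, 236, 246, 118, 122, 119, 119, 119, 119, 123, 168, 238, 238, 239, 238, 238, 237, 237, 238, 237, 237, 234, 233, 233, 234, 105, 114, 102, 227, 227, 226, 225, 226]
230 [32, 35, 33, 36, 32, 11, 239, 238, 239, 240, 239, 238, 238, 239, 238, 235, 85, 72, 145, 236, 235, 236, 236, 237, 112, 121, 99, 101, 128, 120, 122, 115, 240, 237, 239, 23
[... 993 characters left out ...]
, 20, 26, 22, 20, 20, 19, 27, 19, 243, 239, 239, 238, 238, 239, 237, 238, 239, 238, 237, 237, 5, 27, 27, 17, 18, 131, 221, 224, 224, 226, 226, 225]
255 [23, 140, 238, 238, 236, 177, 17, 18, 27, 27, 24, 1, 238, 92, 70, 246, 236, 236, 236, 236, 239, 239, 255, 24, 23, 25, 23, 25, 24, 25, 19, 104, 240, 238, 237, 239, 238, 237, 239, 238, 238, 238, 238, 12, 28, 27, 28, 17, 14, 236, 225, 226, 226, 226, 225]
260 [244, 235, 236, 235, 255, 15, 17, 26, 26, 26, 27, 9, 215, 66, 24, 236, 236, 237, 237, 238, 237, 237, 188, 25, 19, 22, 25, 26, 23, 21, 23, 0, 239, 238, 238, 238, 237, 237, 239, 239, 238, 238, 240, 19, 25, 26, 27, 21, 17, 8, 234, 226, 226, 226, 225]
trace 0.7 256 296 232 285 1566 [277.4 257.9]
```

The fingers straddle the sleeve: fingers at columns 214 and 342, sleeve centred at 278. Closing.

send_rows([
  {"grip":0,"x":0,"y":0,"z":0,"rx":0,"ry":0,"rz":0},
  {"grip":0,"x":0,"y":0,"z":0,"rx":0,"ry":0,"rz":0},
  {"grip":0,"x":0,"y":0,"z":0,"rx":0,"ry":0,"rz":0},
  {"grip":0,"x":0,"y":0,"z":0,"rx":0,"ry":0,"rz":0},
  {"grip":0,"x":0,"y":0,"z":0,"rx":0,"ry":0,"rz":0},
  {"grip":0,"x":0,"y":0,"z":0,"rx":0,"ry":0,"rz":0},
  {"grip":0,"x":0,"y":0,"z":0,"rx":0,"ry":0,"rz":0},
  {"grip":0,"x":0,"y":0,"z":0,"rx":0,"ry":0,"rz":0},
  {"grip":0,"x":0,"y":0,"z":0,"rx":0,"ry":0,"rz":0},
])

```text
t: 18.75
ee_pos: [0.4746, -0.1404, 0.1042]
tool_rot: [-2.112, -2.325, 0.001]
wrist_force: [-0.7, 1.1, 1.4]
grip_width: 0.0194
gripper_force: 30.0
```

```bash
cat >> h.py <<'E'
def circ(hub,th0,ths,yaw=.0955,fy=.0975,rad=.045):
    # rows (tool frame) from the sleeve at th0 to each th in ths; hub not needed for the shift
    P=lambda t: rad*(np.cos(t)*np.array([np.sin(fy),-np.cos(fy)])+np.sin(t)*np.array([-np.cos(fy),-np.sin(fy)]))
    tx=np.array([-np.sin(yaw),np.cos(yaw)]);ty=np.array([np.cos(yaw),np.sin(yaw)])
    for t in ths: d=P(t)-P(th0); print('{"grip":0,"x":%.4f,"y":%.4f,"z":0,"rx":0,"ry":0,"rz":0},'%(d@tx,d@ty),end="")
    print()
def ang(e,hub,fy=.0975):
    d=np.array(e[:2])-hub; a=d@[np.sin(fy),-np.cos(fy)]; b=d@[-np.cos(fy),-np.sin(fy)]
    return np.arctan2(b,a),np.hypot(a,b)
E
python3 - <<'E'
from h import *
s=status.get_state();print(s["t"],s["ee_pos"],s["tool_rot"],s["wrist_force"],s["grip_width"],s["gripper_force"])
print(ang(s["ee_pos"],np.array([.4875,-.097])))
circ(None,.385,np.arange(.385+.07,.385+.7,.06))
E
```

```text
18.75 [ 0.47460305 -0.14040657  0.10421628] [-2.11211511e+00 -2.32525112e+00  5.33104081e-04] [-0.66006228  1.07938109  1.40778787] 0.019432365400961698 29.99995610676706
(np.float64(0.38631235603866637), np.float64(0.04528202453215086))
{"grip":0,"x":0.0013,"y":-0.0029,"z":0,"rx":0,"ry":0,"rz":0},{"grip":0,"x":0.0025,"y":-0.0053,"z":0,"rx":0,"ry":0,"rz":0},{"grip":0,"x":0.0039,"y":-0.0076,"z":0,"rx":0,"ry":0,"rz":0},{"grip":0,"x":0.0055,"y":-0.0098,"z":0,"rx":0,"ry":0,"rz":0},{"grip":0,"x":0.0071,"y":-0.0119,"z":0,"rx":0,"ry":0,"rz":0},{"grip":0,"x":0.0089,"y":-0.0140,"z":0,"rx":0,"ry":0,"rz":0},{"grip":0,"x":0.0108,"y":-0.0159,"z":0,"rx":0,"ry":0,"rz":0},{"grip":0,"x":0.0128,"y":-0.0177,"z":0,"rx":0,"ry":0,"rz":0},{"grip":0,"x":0.0149,"y":-0.0193,"z":0,"rx":0,"ry":0,"rz":0},{"grip":0,"x":0.0172,"y":-0.0209,"z":0,"rx":0,"ry":0,"rz":0},{"grip":0,"x":0.0195,"y":-0.0223,"z":0,"rx":0,"ry":0,"rz":0},
```

send_rows([
  {"grip":0,"x":0.0013,"y":-0.0029,"z":0,"rx":0,"ry":0,"rz":0},
  {"grip":0,"x":0.0025,"y":-0.0053,"z":0,"rx":0,"ry":0,"rz":0},
  {"grip":0,"x":0.0039,"y":-0.0076,"z":0,"rx":0,"ry":0,"rz":0},
  {"grip":0,"x":0.0055,"y":-0.0098,"z":0,"rx":0,"ry":0,"rz":0},
  {"grip":0,"x":0.0071,"y":-0.0119,"z":0,"rx":0,"ry":0,"rz":0},
  {"grip":0,"x":0.0089,"y":-0.014,"z":0,"rx":0,"ry":0,"rz":0},
  {"grip":0,"x":0.0108,"y":-0.0159,"z":0,"rx":0,"ry":0,"rz":0},
  {"grip":0,"x":0.0128,"y":-0.0177,"z":0,"rx":0,"ry":0,"rz":0},
  {"grip":0,"x":0.0149,"y":-0.0193,"z":0,"rx":0,"ry":0,"rz":0},
  {"grip":0,"x":0.0172,"y":-0.0209,"z":0,"rx":0,"ry":0,"rz":0},
  {"grip":0,"x":0.0195,"y":-0.0223,"z":0,"rx":0,"ry":0,"rz":0},
])

```text
t: 19.85
ee_pos: [0.4517, -0.1262, 0.1043]
tool_rot: [2.11, 2.32, -0.001]
wrist_force: [3.9, -6.7, -4.4]
grip_width: 0.0192
gripper_force: 30.0
```

```bash
cat >> h.py <<'E'
def rep(hub,fy=.0975):
    s=status.get_state(); t,r=ang(s["ee_pos"],hub,fy); f=s["wrist_force"][:2]
    P=np.cos(t)*np.array([np.sin(fy),-np.cos(fy)])+np.sin(t)*np.array([-np.cos(fy),-np.sin(fy)])
    T=-np.sin(t)*np.array([np.sin(fy),-np.cos(fy)])+np.cos(t)*np.array([-np.cos(fy),-np.sin(fy)])
    print("t",s["t"],"ee",s["ee_pos"].round(4),"th",round(t,3),"r",round(r,4),"Frad",round(f@P,1),"Ftan",round(f@T,1),"Fz",round(s["wrist_force"][2],1),s["wrist_force"].round(1),"tq",s["ft_torque"].round(2),"g",s["grip_width"],s["gripper_force"])
E
python3 - <<'E'
from h import *
rep(np.array([.4875,-.097]))
p=capture("wrist")
for v in finder.trace("sleeve",p)[:1]:
    ys,xs=np.where(v["region"]); print("trace",round(v["score"],2),xs.min(),xs.max(),ys.min(),ys.max())
r=finder.pinpoint("crank_hub",p); print([(v["score"],atz(p,v["xy"],.112)) for v in r[:1]])
rep(np.array([.4875,-.097]))
circ(None,1.0,np.arange(1.15,2.8,.15))
E
```

```text
t 19.85 ee [ 0.4517 -0.1262  0.1043] th 0.984 r 0.0462 Frad 1.2 Ftan -7.7 Fz -4.4 [ 3.9 -6.7 -4.4] tq [-1.58 -0.93 -0.03] g 0.0191676193679031 29.999832110479474
trace 0.6 258 297 232 286
[(0.77, array([ 0.48649699, -0.09572331,  0.112     ]))]
t 20.0 ee [ 0.4514 -0.1259  0.1043] th 0.993 r 0.0463 Frad 1.5 Ftan -6.7 Fz -3.0 [ 3.  -6.2 -3. ] tq [-1.33 -0.66 -0.03] g 0.018624088291705372 29.99971843790263
{"grip":0,"x":0.0059,"y":-0.0032,"z":0,"rx":0,"ry":0,"rz":0},{"grip":0,"x":0.0123,"y":-0.0055,"z":0,"rx":0,"ry":0,"rz":0},{"grip":0,"x":0.0189,"y":-0.0068,"z":0,"rx":0,"ry":0,"rz":0},{"grip":0,"x":0.0256,"y":-0.0072,"z":0,"rx":0,"ry":0,"rz":0},{"grip":0,"x":0.0323,"y":-0.0065,"z":0,"rx":0,"ry":0,"rz":0},{"grip":0,"x":0.0389,"y":-0.0048,"z":0,"rx":0,"ry":0,"rz":0},{"grip":0,"x":0.0451,"y":-0.0022,"z":0,"rx":0,"ry":0,"rz":0},{"grip":0,"x":0.0508,"y":0.0014,"z":0,"rx":0,"ry":0,"rz":0},{"grip":0,"x":0.0559,"y":0.0057,"z":0,"rx":0,"ry":0,"rz":0},{"grip":0,"x":0.0604,"y":0.0108,"z":0,"rx":0,"ry":0,"rz":0},{"grip":0,"x":0.0640,"y":0.0165,"z":0,"rx":0,"ry":0,"rz":0},
```

It's turning with ~7.7 N drag, as expected. Continuing.

send_rows([
  {"grip":0,"x":0.0059,"y":-0.0032,"z":0,"rx":0,"ry":0,"rz":0},
  {"grip":0,"x":0.0123,"y":-0.0055,"z":0,"rx":0,"ry":0,"rz":0},
  {"grip":0,"x":0.0189,"y":-0.0068,"z":0,"rx":0,"ry":0,"rz":0},
  {"grip":0,"x":0.0256,"y":-0.0072,"z":0,"rx":0,"ry":0,"rz":0},
  {"grip":0,"x":0.0323,"y":-0.0065,"z":0,"rx":0,"ry":0,"rz":0},
  {"grip":0,"x":0.0389,"y":-0.0048,"z":0,"rx":0,"ry":0,"rz":0},
  {"grip":0,"x":0.0451,"y":-0.0022,"z":0,"rx":0,"ry":0,"rz":0},
  {"grip":0,"x":0.0508,"y":0.0014,"z":0,"rx":0,"ry":0,"rz":0},
  {"grip":0,"x":0.0559,"y":0.0057,"z":0,"rx":0,"ry":0,"rz":0},
  {"grip":0,"x":0.0604,"y":0.0108,"z":0,"rx":0,"ry":0,"rz":0},
  {"grip":0,"x":0.064,"y":0.0165,"z":0,"rx":0,"ry":0,"rz":0},
])

```text
t: 21.1
ee_pos: [0.4588, -0.0605, 0.1041]
tool_rot: [-2.114, -2.323, 0.009]
wrist_force: [-6.3, -6.1, 4.8]
grip_width: 0.0197
gripper_force: 30.0
```

```bash
python3 - <<'E'
from h import *
for h in([.4875,-.097],[.4865,-.097]): rep(np.array(h))
circ(None,2.65,np.arange(2.8,4.4,.15))
E
```

```text
t 21.1 ee [ 0.4588 -0.0605  0.1041] th 2.574 r 0.0464 Frad -0.9 Ftan -8.7 Fz 4.8 [-6.3 -6.1  4.8] tq [-1.18  1.15  0.01] g 0.01974553531971588 29.999845479615033
t 21.1 ee [ 0.4588 -0.0605  0.1041] th 2.591 r 0.0458 Frad -1.1 Ftan -8.7 Fz 4.8 [-6.3 -6.1  4.8] tq [-1.18  1.15  0.01] g 0.01974553531971588 29.999845479615033
{"grip":0,"x":0.0027,"y":0.0062,"z":0,"rx":0,"ry":0,"rz":0},{"grip":0,"x":0.0045,"y":0.0127,"z":0,"rx":0,"ry":0,"rz":0},{"grip":0,"x":0.0053,"y":0.0194,"z":0,"rx":0,"ry":0,"rz":0},{"grip":0,"x":0.0051,"y":0.0261,"z":0,"rx":0,"ry":0,"rz":0},{"grip":0,"x":0.0039,"y":0.0327,"z":0,"rx":0,"ry":0,"rz":0},{"grip":0,"x":0.0017,"y":0.0391,"z":0,"rx":0,"ry":0,"rz":0},{"grip":0,"x":-0.0014,"y":0.0451,"z":0,"rx":0,"ry":0,"rz":0},{"grip":0,"x":-0.0054,"y":0.0505,"z":0,"rx":0,"ry":0,"rz":0},{"grip":0,"x":-0.0101,"y":0.0553,"z":0,"rx":0,"ry":0,"rz":0},{"grip":0,"x":-0.0156,"y":0.0593,"z":0,"rx":0,"ry":0,"rz":0},{"grip":0,"x":-0.0215,"y":0.0625,"z":0,"rx":0,"ry":0,"rz":0},
```

send_rows([
  {"grip":0,"x":0.0027,"y":0.0062,"z":0,"rx":0,"ry":0,"rz":0},
  {"grip":0,"x":0.0045,"y":0.0127,"z":0,"rx":0,"ry":0,"rz":0},
  {"grip":0,"x":0.0053,"y":0.0194,"z":0,"rx":0,"ry":0,"rz":0},
  {"grip":0,"x":0.0051,"y":0.0261,"z":0,"rx":0,"ry":0,"rz":0},
  {"grip":0,"x":0.0039,"y":0.0327,"z":0,"rx":0,"ry":0,"rz":0},
  {"grip":0,"x":0.0017,"y":0.0391,"z":0,"rx":0,"ry":0,"rz":0},
  {"grip":0,"x":-0.0014,"y":0.0451,"z":0,"rx":0,"ry":0,"rz":0},
  {"grip":0,"x":-0.0054,"y":0.0505,"z":0,"rx":0,"ry":0,"rz":0},
  {"grip":0,"x":-0.0101,"y":0.0553,"z":0,"rx":0,"ry":0,"rz":0},
  {"grip":0,"x":-0.0156,"y":0.0593,"z":0,"rx":0,"ry":0,"rz":0},
  {"grip":0,"x":-0.0215,"y":0.0625,"z":0,"rx":0,"ry":0,"rz":0},
])

```text
t: 22.2
ee_pos: [0.5227, -0.0713, 0.1041]
tool_rot: [-2.107, -2.322, 0.004]
wrist_force: [-7.6, 4.5, 7.1]
grip_width: 0.0192
gripper_force: 30.0
```

```bash
python3 - <<'E'
from h import *
for h in([.4865,-.097],): rep(np.array(h))
p=capture("wrist")
g=cv2.cvtColor(p["image"],cv2.COLOR_RGB2GRAY)
for lab,z in(("jaw",.024),("bushing",.024),("anvil_mean",.024)):
    r=finder.pinpoint(lab,p); print(lab,[(round(v["score"],2),(np.array(v["xy"])*[560,420]).round(1).tolist(),atz(p,v["xy"],z).round(4).tolist()) for v in r[:2]])
for st,c in brass(p)[1]:
    q=atz(p,np.array(c)/[560,420],.036)
    if abs(q[0]-.475)<.03 and q[1]>-.02: print(st,c,q.round(4))
rep(np.array(h))
circ(None,4.3,np.arange(4.45,5.6,.15))
E
```

```text
t 22.2 ee [ 0.5227 -0.0713  0.1041] th -2.091 r 0.0444 Frad -3.6 Ftan -8.0 Fz 7.1 [-7.6  4.5  7.1] tq [0.93 1.6  0.01] g 0.019230328125862905 30.00010875519365
jaw [(0.91, [229.2, 87.8], [0.4737, 0.0225, 0.024])]
bushing [(0.86, [228.3, 69.6], [0.4723, 0.036, 0.024])]
anvil_mean [(0.7, [229.7, 36.9], [0.4721, 0.0596, 0.024])]
[214, 55, 15, 14, 21] [219.4, 60.0] [0.4671 0.0408 0.036 ]
[230, 57, 15, 29, 82] [239.8, 75.9] [0.4832 0.0312 0.036 ]
[220, 61, 16, 20, 102] [224.7, 68.8] [0.4714 0.0351 0.036 ]
t 22.4 ee [ 0.5234 -0.0723  0.1041] th -2.063 r 0.0444 Frad -3.5 Ftan -5.0 Fz 5.5 [-5.7  2.2  5.5] tq [ 0.33  1.   -0.04] g 0.019351332569141202 29.999889386817813
{"grip":0,"x":-0.0064,"y":0.0022,"z":0,"rx":0,"ry":0,"rz":0},{"grip":0,"x":-0.0130,"y":0.0035,"z":0,"rx":0,"ry":0,"rz":0},{"grip":0,"x":-0.0197,"y":0.0038,"z":0,"rx":0,"ry":0,"rz":0},{"grip":0,"x":-0.0264,"y":0.0030,"z":0,"rx":0,"ry":0,"rz":0},{"grip":0,"x":-0.0329,"y":0.0013,"z":0,"rx":0,"ry":0,"rz":0},{"grip":0,"x":-0.0391,"y":-0.0014,"z":0,"rx":0,"ry":0,"rz":0},{"grip":0,"x":-0.0448,"y":-0.0050,"z":0,"rx":0,"ry":0,"rz":0},{"grip":0,"x":-0.0499,"y":-0.0094,"z":0,"rx":0,"ry":0,"rz":0},
```

send_rows([
  {"grip":0,"x":-0.0064,"y":0.0022,"z":0,"rx":0,"ry":0,"rz":0},
  {"grip":0,"x":-0.013,"y":0.0035,"z":0,"rx":0,"ry":0,"rz":0},
  {"grip":0,"x":-0.0197,"y":0.0038,"z":0,"rx":0,"ry":0,"rz":0},
  {"grip":0,"x":-0.0264,"y":0.003,"z":0,"rx":0,"ry":0,"rz":0},
  {"grip":0,"x":-0.0329,"y":0.0013,"z":0,"rx":0,"ry":0,"rz":0},
  {"grip":0,"x":-0.0391,"y":-0.0014,"z":0,"rx":0,"ry":0,"rz":0},
  {"grip":0,"x":-0.0448,"y":-0.005,"z":0,"rx":0,"ry":0,"rz":0},
  {"grip":0,"x":-0.0499,"y":-0.0094,"z":0,"rx":0,"ry":0,"rz":0},
])

```text
t: 23.2
ee_pos: [0.5237, -0.1206, 0.1044]
tool_rot: [2.108, 2.327, 0.011]
wrist_force: [8.1, 4.4, -5.3]
grip_width: 0.0194
gripper_force: 30.0
```

```bash
python3 - <<'E'
from h import *
h=[.4865,-.097]; rep(np.array(h))
p=capture("wrist")
cands={}
for lab,z in(("jaw",.024),("bushing",.024),("anvil_mean",.024)):
    r=finder.pinpoint(lab,p); print(lab,[(round(v["score"],2),(np.array(v["xy"])*[560,420]).round(1).tolist(),atz(p,v["xy"],z).round(4).tolist()) for v in r[:2]])
rep(np.array(h))
g=cv2.cvtColor(p["image"],cv2.COLOR_RGB2GRAY); 
for y in np.arange(.03,.085,.002):
    c=np.linalg.inv(p["pose"])@np.array([.4748-(y-.03)*.0975,y,.048,1]); u,v=p["fx"]*c[0]/c[2]+p["cx"],p["fy"]*c[1]/c[2]+p["cy"]
    if 0<=v<419: print(round(y,3),int(u),int(v),p["image"][int(v),int(u)].tolist(),end=" | ")
print()
circ(None,5.5,np.arange(5.58,6.41,.08))
E
```

```text
t 23.2 ee [ 0.5237 -0.1206  0.1044] th -0.909 r 0.0441 Frad 4.5 Ftan -8.0 Fz -5.3 [ 8.1  4.4 -5.3] tq [ 0.91 -1.86 -0.02] g 0.019374448277515346 30.000369460321963
jaw [(0.93, [229.9, 9.7], [0.4731, 0.029, 0.024])]
bushing []
anvil_mean []
t 23.4 ee [ 0.5228 -0.122   0.1043] th -0.871 r 0.0441 Frad 3.5 Ftan -5.7 Fz -3.8 [ 6.1  2.8 -3.8] tq [ 0.49 -1.31  0.02] g 0.019418063140923706 29.99979462940246

{"grip":0,"x":-0.0024,"y":-0.0026,"z":0,"rx":0,"ry":0,"rz":0},{"grip":0,"x":-0.0047,"y":-0.0055,"z":0,"rx":0,"ry":0,"rz":0},{"grip":0,"x":-0.0066,"y":-0.0085,"z":0,"rx":0,"ry":0,"rz":0},{"grip":0,"x":-0.0084,"y":-0.0116,"z":0,"rx":0,"ry":0,"rz":0},{"grip":0,"x":-0.0099,"y":-0.0149,"z":0,"rx":0,"ry":0,"rz":0},{"grip":0,"x":-0.0111,"y":-0.0183,"z":0,"rx":0,"ry":0,"rz":0},{"grip":0,"x":-0.0120,"y":-0.0218,"z":0,"rx":0,"ry":0,"rz":0},{"grip":0,"x":-0.0127,"y":-0.0253,"z":0,"rx":0,"ry":0,"rz":0},{"grip":0,"x":-0.0131,"y":-0.0289,"z":0,"rx":0,"ry":0,"rz":0},{"grip":0,"x":-0.0132,"y":-0.0325,"z":0,"rx":0,"ry":0,"rz":0},{"grip":0,"x":-0.0130,"y":-0.0361,"z":0,"rx":0,"ry":0,"rz":0},
```

send_rows([
  {"grip":0,"x":-0.0024,"y":-0.0026,"z":0,"rx":0,"ry":0,"rz":0},
  {"grip":0,"x":-0.0047,"y":-0.0055,"z":0,"rx":0,"ry":0,"rz":0},
  {"grip":0,"x":-0.0066,"y":-0.0085,"z":0,"rx":0,"ry":0,"rz":0},
  {"grip":0,"x":-0.0084,"y":-0.0116,"z":0,"rx":0,"ry":0,"rz":0},
  {"grip":0,"x":-0.0099,"y":-0.0149,"z":0,"rx":0,"ry":0,"rz":0},
  {"grip":0,"x":-0.0111,"y":-0.0183,"z":0,"rx":0,"ry":0,"rz":0},
  {"grip":0,"x":-0.012,"y":-0.0218,"z":0,"rx":0,"ry":0,"rz":0},
])

```text
t: 24.1
ee_pos: [0.5035, -0.138, 0.1044]
tool_rot: [2.108, 2.322, 0.008]
wrist_force: [9.2, -2.3, -6.4]
grip_width: 0.0193
gripper_force: 30.0
```

```bash
python3 - <<'E'
from h import *
h=[.4865,-.097]; rep(np.array(h))
t=capture("top"); sc=capture("scene")
for n,p in(("top",t),("scene",sc)):
  for lab in("jaw","bushing","anvil_mean"):
    r=finder.pinpoint(lab,p); print(n,lab,[(round(v["score"],2),atz(p,v["xy"],.024).round(4).tolist()) for v in r[:3]])
for st,c in brass(sc)[1]:
    q=atz(sc,np.array(c)/[560,420],.033)
    if abs(q[0]-.475)<.03 and abs(q[1]-.04)<.03: print(st,c,q.round(4))
rep(np.array(h))
circ(None,6.06,np.arange(6.12,6.73,.06))
E
```

```text
t 24.1 ee [ 0.5035 -0.138   0.1044] th -0.295 r 0.0443 Frad 5.6 Ftan -7.6 Fz -6.4 [ 9.2 -2.3 -6.4] tq [-0.32 -2.08  0.01] g 0.01929698593721796 30.00011481810361
top jaw [(0.76, [0.4838, 0.0344, 0.024]), (0.74, [0.4968, -0.1073, 0.024])]
top bushing [(0.61, [0.4632, 0.2745, 0.024]), (0.51, [0.3653, 0.144, 0.024])]
top anvil_mean [(0.76, [0.4748, 0.0589, 0.024])]
scene jaw [(0.17, [0.6063, -0.2111, 0.024])]
scene bushing [(0.74, [0.3511, 0.159, 0.024]), (0.63, [0.4379, 0.2822, 0.024]), (0.53, [0.4642, 0.0457, 0.024])]
scene anvil_mean [(0.8, [0.469, 0.0582, 0.024])]
[281, 249, 8, 11, 59] [285.1, 253.5] [0.4731 0.0406 0.033 ]
t 24.5 ee [ 0.5028 -0.1383  0.1044] th -0.278 r 0.0444 Frad 4.2 Ftan -5.7 Fz -6.6 [ 6.8 -1.8 -6.6] tq [-0.39 -1.68  0.  ] g 0.018731154996937713 29.999825097620487
{"grip":0,"x":-0.0005,"y":-0.0026,"z":0,"rx":0,"ry":0,"rz":0},{"grip":0,"x":-0.0009,"y":-0.0053,"z":0,"rx":0,"ry":0,"rz":0},{"grip":0,"x":-0.0011,"y":-0.0080,"z":0,"rx":0,"ry":0,"rz":0},{"grip":0,"x":-0.0011,"y":-0.0107,"z":0,"rx":0,"ry":0,"rz":0},{"grip":0,"x":-0.0010,"y":-0.0134,"z":0,"rx":0,"ry":0,"rz":0},{"grip":0,"x":-0.0007,"y":-0.0161,"z":0,"rx":0,"ry":0,"rz":0},{"grip":0,"x":-0.0003,"y":-0.0188,"z":0,"rx":0,"ry":0,"rz":0},{"grip":0,"x":0.0003,"y":-0.0214,"z":0,"rx":0,"ry":0,"rz":0},{"grip":0,"x":0.0011,"y":-0.0240,"z":0,"rx":0,"ry":0,"rz":0},{"grip":0,"x":0.0020,"y":-0.0265,"z":0,"rx":0,"ry":0,"rz":0},{"grip":0,"x":0.0031,"y":-0.0290,"z":0,"rx":0,"ry":0,"rz":0},
```

send_rows([
  {"grip":0,"x":-0.001,"y":-0.0026,"z":0,"rx":0,"ry":0,"rz":0},
  {"grip":0,"x":-0.0014,"y":-0.0053,"z":0,"rx":0,"ry":0,"rz":0},
  {"grip":0,"x":-0.0016,"y":-0.008,"z":0,"rx":0,"ry":0,"rz":0},
  {"grip":0,"x":-0.0016,"y":-0.0107,"z":0,"rx":0,"ry":0,"rz":0},
  {"grip":0,"x":-0.0015,"y":-0.0134,"z":0,"rx":0,"ry":0,"rz":0},
  {"grip":0,"x":-0.0012,"y":-0.0161,"z":0,"rx":0,"ry":0,"rz":0},
])

```text
t: 25.1
ee_pos: [0.487, -0.1416, 0.1044]
tool_rot: [2.108, 2.321, 0.005]
wrist_force: [8.4, -2.5, -7.6]
grip_width: 0.0193
gripper_force: 30.0
```

```bash
python3 - <<'E'
from h import *
h=[.4865,-.097]; rep(np.array(h))
for a in(6.42,6.54,6.66,6.78,6.9,7.02): print(a,end=" ");circ(None,a,np.arange(a+.03,a+.125,.03))
E
```

```text
t 25.1 ee [ 0.487  -0.1416  0.1044] th 0.087 r 0.0446 Frad 2.6 Ftan -8.4 Fz -7.6 [ 8.4 -2.5 -7.6] tq [-0.68 -1.85 -0.  ] g 0.019304684304189204 30.000106366351247
6.42 {"grip":0,"x":0.0002,"y":-0.0013,"z":0,"rx":0,"ry":0,"rz":0},{"grip":0,"x":0.0004,"y":-0.0027,"z":0,"rx":0,"ry":0,"rz":0},{"grip":0,"x":0.0007,"y":-0.0040,"z":0,"rx":0,"ry":0,"rz":0},{"grip":0,"x":0.0010,"y":-0.0053,"z":0,"rx":0,"ry":0,"rz":0},
6.54 {"grip":0,"x":0.0004,"y":-0.0013,"z":0,"rx":0,"ry":0,"rz":0},{"grip":0,"x":0.0008,"y":-0.0026,"z":0,"rx":0,"ry":0,"rz":0},{"grip":0,"x":0.0012,"y":-0.0039,"z":0,"rx":0,"ry":0,"rz":0},{"grip":0,"x":0.0017,"y":-0.0051,"z":0,"rx":0,"ry":0,"rz":0},
6.66 {"grip":0,"x":0.0005,"y":-0.0012,"z":0,"rx":0,"ry":0,"rz":0},{"grip":0,"x":0.0011,"y":-0.0025,"z":0,"rx":0,"ry":0,"rz":0},{"grip":0,"x":0.0017,"y":-0.0037,"z":0,"rx":0,"ry":0,"rz":0},{"grip":0,"x":0.0023,"y":-0.0049,"z":0,"rx":0,"ry":0,"rz":0},
6.78 {"grip":0,"x":0.0007,"y":-0.0012,"z":0,"rx":0,"ry":0,"rz":0},{"grip":0,"x":0.0014,"y":-0.0023,"z":0,"rx":0,"ry":0,"rz":0},{"grip":0,"x":0.0021,"y":-0.0035,"z":0,"rx":0,"ry":0,"rz":0},{"grip":0,"x":0.0028,"y":-0.0046,"z":0,"rx":0,"ry":0,"rz":0},
6.9 {"grip":0,"x":0.0008,"y":-0.0011,"z":0,"rx":0,"ry":0,"rz":0},{"grip":0,"x":0.0016,"y":-0.0022,"z":0,"rx":0,"ry":0,"rz":0},{"grip":0,"x":0.0025,"y":-0.0032,"z":0,"rx":0,"ry":0,"rz":0},{"grip":0,"x":0.0034,"y":-0.0042,"z":0,"rx":0,"ry":0,"rz":0},
7.02 {"grip":0,"x":0.0009,"y":-0.0010,"z":0,"rx":0,"ry":0,"rz":0},{"grip":0,"x":0.0019,"y":-0.0019,"z":0,"rx":0,"ry":0,"rz":0},{"grip":0,"x":0.0028,"y":-0.0029,"z":0,"rx":0,"ry":0,"rz":0},{"grip":0,"x":0.0039,"y":-0.0038,"z":0,"rx":0,"ry":0,"rz":0},
```

send_rows([
  {"grip":0,"x":0.0002,"y":-0.0013,"z":0,"rx":0,"ry":0,"rz":0},
  {"grip":0,"x":0.0004,"y":-0.0027,"z":0,"rx":0,"ry":0,"rz":0},
  {"grip":0,"x":0.0007,"y":-0.004,"z":0,"rx":0,"ry":0,"rz":0},
  {"grip":0,"x":0.001,"y":-0.0053,"z":0,"rx":0,"ry":0,"rz":0},
])

```text
t: 25.5
ee_pos: [0.4814, -0.1415, 0.1044]
tool_rot: [2.109, 2.321, 0.004]
wrist_force: [8.1, -3.6, -6.6]
grip_width: 0.0189
gripper_force: 30.0
```

```bash
python3 -c "
from h import *
rep(np.array([.4865,-.097]))"
```

```text
t 25.5 ee [ 0.4814 -0.1415  0.1044] th 0.212 r 0.0448 Frad 2.7 Ftan -8.5 Fz -6.6 [ 8.1 -3.6 -6.6] tq [-0.8  -1.72  0.02] g 0.01892528557886532 29.99975170008838
```

send_rows([
  {"grip":0,"x":0.0004,"y":-0.0013,"z":0,"rx":0,"ry":0,"rz":0},
  {"grip":0,"x":0.0008,"y":-0.0026,"z":0,"rx":0,"ry":0,"rz":0},
])

```text
t: 25.7
ee_pos: [0.4786, -0.1411, 0.1044]
tool_rot: [2.109, 2.321, 0.004]
wrist_force: [6.8, -4.1, -7.2]
grip_width: 0.0188
gripper_force: 30.0
```

```bash
python3 -c "
from h import *
rep(np.array([.4865,-.097]))"
```

```text
t 25.7 ee [ 0.4786 -0.1411  0.1044] th 0.274 r 0.0448 Frad 2.8 Ftan -7.5 Fz -7.2 [ 6.8 -4.1 -7.2] tq [-0.89 -1.7   0.02] g 0.018755885938095313 29.99984339810908
```

send_rows([
  {"grip":0,"x":0.0004,"y":-0.0013,"z":0,"rx":0,"ry":0,"rz":0},
  {"grip":0,"x":0.0009,"y":-0.0026,"z":0,"rx":0,"ry":0,"rz":0},
  {"grip":0,"x":0.0014,"y":-0.0038,"z":0,"rx":0,"ry":0,"rz":0},
])

```text
t: 26.0
ee_pos: [0.4747, -0.1403, 0.1044]
tool_rot: [2.109, 2.32, 0.003]
wrist_force: [7.4, -3.2, -7.6]
grip_width: 0.0193
gripper_force: 30.0
```

```bash
python3 -c "
from h import *
rep(np.array([.4865,-.097]))
for a in np.arange(6.69,7.6,.09): print(round(a,2),end=' ');circ(None,a,np.arange(a+.03,a+.095,.03))"
```

```text
t 26.0 ee [ 0.4747 -0.1403  0.1044] th 0.363 r 0.0449 Frad 1.1 Ftan -8.0 Fz -7.6 [ 7.4 -3.2 -7.6] tq [-0.96 -1.81  0.03] g 0.01927552461322089 29.999970132485032
6.69 {"grip":0,"x":0.0006,"y":-0.0012,"z":0,"rx":0,"ry":0,"rz":0},{"grip":0,"x":0.0011,"y":-0.0024,"z":0,"rx":0,"ry":0,"rz":0},{"grip":0,"x":0.0018,"y":-0.0036,"z":0,"rx":0,"ry":0,"rz":0},
6.78 {"grip":0,"x":0.0007,"y":-0.0012,"z":0,"rx":0,"ry":0,"rz":0},{"grip":0,"x":0.0014,"y":-0.0023,"z":0,"rx":0,"ry":0,"rz":0},{"grip":0,"x":0.0021,"y":-0.0035,"z":0,"rx":0,"ry":0,"rz":0},
6.87 {"grip":0,"x":0.0008,"y":-0.0011,"z":0,"rx":0,"ry":0,"rz":0},{"grip":0,"x":0.0016,"y":-0.0022,"z":0,"rx":0,"ry":0,"rz":0},{"grip":0,"x":0.0024,"y":-0.0033,"z":0,"rx":0,"ry":0,"rz":0},
6.96 {"grip":0,"x":0.0009,"y":-0.0010,"z":0,"rx":0,"ry":0,"rz":0},{"grip":0,"x":0.0017,"y":-0.0021,"z":0,"rx":0,"ry":0,"rz":0},{"grip":0,"x":0.0027,"y":-0.0030,"z":0,"rx":0,"ry":0,"rz":0},
7.05 {"grip":0,"x":0.0009,"y":-0.0010,"z":0,"rx":0,"ry":0,"rz":0},{"grip":0,"x":0.0019,"y":-0.0019,"z":0,"rx":0,"ry":0,"rz":0},{"grip":0,"x":0.0029,"y":-0.0028,"z":0,"rx":0,"ry":0,"r
[... 439 characters left out ...]
":0,"rz":0},{"grip":0,"x":0.0024,"y":-0.0013,"z":0,"rx":0,"ry":0,"rz":0},{"grip":0,"x":0.0036,"y":-0.0019,"z":0,"rx":0,"ry":0,"rz":0},
7.41 {"grip":0,"x":0.0012,"y":-0.0006,"z":0,"rx":0,"ry":0,"rz":0},{"grip":0,"x":0.0025,"y":-0.0011,"z":0,"rx":0,"ry":0,"rz":0},{"grip":0,"x":0.0037,"y":-0.0016,"z":0,"rx":0,"ry":0,"rz":0},
7.5 {"grip":0,"x":0.0013,"y":-0.0005,"z":0,"rx":0,"ry":0,"rz":0},{"grip":0,"x":0.0026,"y":-0.0009,"z":0,"rx":0,"ry":0,"rz":0},{"grip":0,"x":0.0039,"y":-0.0012,"z":0,"rx":0,"ry":0,"rz":0},
7.59 {"grip":0,"x":0.0013,"y":-0.0003,"z":0,"rx":0,"ry":0,"rz":0},{"grip":0,"x":0.0026,"y":-0.0006,"z":0,"rx":0,"ry":0,"rz":0},{"grip":0,"x":0.0040,"y":-0.0009,"z":0,"rx":0,"ry":0,"rz":0},
```

send_rows([
  {"grip":0,"x":0.0006,"y":-0.0012,"z":0,"rx":0,"ry":0,"rz":0},
  {"grip":0,"x":0.0011,"y":-0.0024,"z":0,"rx":0,"ry":0,"rz":0},
  {"grip":0,"x":0.0018,"y":-0.0036,"z":0,"rx":0,"ry":0,"rz":0},
])

```text
t: 26.3
ee_pos: [0.4713, -0.1393, 0.1044]
tool_rot: [2.108, 2.319, 0.004]
wrist_force: [8.3, -5.3, -9.1]
grip_width: 0.0194
gripper_force: 30.0
```

```bash
python3 -c "
from h import *
rep(np.array([.4865,-.097]))"
```

```text
t 26.3 ee [ 0.4713 -0.1393  0.1044] th 0.442 r 0.0449 Frad 2.2 Ftan -9.6 Fz -9.1 [ 8.3 -5.3 -9.1] tq [-1.25 -1.94 -0.02] g 0.019387403430052852 29.999927189201117
```

send_rows([
  {"grip":0,"x":0.0007,"y":-0.0012,"z":0,"rx":0,"ry":0,"rz":0},
])

```text
t: 26.4
ee_pos: [0.4702, -0.1389, 0.1044]
tool_rot: [2.108, 2.319, 0.004]
wrist_force: [8.9, -6.5, -8.9]
grip_width: 0.0188
gripper_force: 30.0
```

```bash
python3 -c "
from h import *
rep(np.array([.4865,-.097]))"
```

```text
t 26.4 ee [ 0.4702 -0.1389  0.1044] th 0.469 r 0.0449 Frad 2.9 Ftan -10.7 Fz -8.9 [ 8.9 -6.5 -8.9] tq [-1.3  -2.11 -0.01] g 0.01875938190006693 29.999961024150252
```

send_rows([
  {"grip":0,"x":0.0007,"y":-0.0012,"z":0,"rx":0,"ry":0,"rz":0},
])

```text
t: 26.5
ee_pos: [0.4691, -0.1385, 0.1044]
tool_rot: [2.108, 2.319, 0.004]
wrist_force: [9.7, -6.7, -9.2]
grip_width: 0.0192
gripper_force: 30.0
```

```bash
python3 -c "
from h import *
rep(np.array([.4865,-.097]))"
```

```text
t 26.5 ee [ 0.4691 -0.1385  0.1044] th 0.495 r 0.045 Frad 2.4 Ftan -11.6 Fz -9.2 [ 9.7 -6.7 -9.2] tq [-1.42 -2.22  0.01] g 0.019170239160309816 29.9998895265162
```

send_rows([
  {"grip":0,"x":0,"y":0,"z":0,"rx":0,"ry":0,"rz":0},
  {"grip":0,"x":0,"y":0,"z":0,"rx":0,"ry":0,"rz":0},
])

```text
t: 26.7
ee_pos: [0.4689, -0.1385, 0.1044]
tool_rot: [2.108, 2.319, 0.004]
wrist_force: [8.4, -5.8, -9.3]
grip_width: 0.0192
gripper_force: 30.0
```

```bash
python3 -c "
from h import *
rep(np.array([.4865,-.097]))"
```

```text
t 26.7 ee [ 0.4689 -0.1385  0.1044] th 0.498 r 0.045 Frad 2.1 Ftan -10.0 Fz -9.3 [ 8.4 -5.8 -9.3] tq [-1.3  -1.99  0.01] g 0.01923903846802092 30.00024424865842
```

Drag at the sleeve has risen from ~8.0 to ~11.6 N, so the clamping force is about 27–30 N. I'll take the strain off the sleeve, then let go and rise.

send_rows([
  {"grip":0,"x":-0.0005,"y":0.0008,"z":0.0007,"rx":0,"ry":0,"rz":0},
  {"grip":0,"x":-0.001,"y":0.0017,"z":0.0013,"rx":0,"ry":0,"rz":0},
  {"grip":0,"x":-0.001,"y":0.0017,"z":0.0013,"rx":0,"ry":0,"rz":0},
])

```text
t: 27.0
ee_pos: [0.469, -0.1386, 0.1042]
tool_rot: [2.111, 2.322, -0.001]
wrist_force: [0.3, -3.1, 4.3]
grip_width: 0.0194
gripper_force: 30.0
```

```bash
python3 -c "
from h import *
rep(np.array([.4865,-.097]))"
```

```text
t 27.0 ee [ 0.469  -0.1386  0.1042] th 0.496 r 0.0451 Frad 2.8 Ftan -1.4 Fz 4.3 [ 0.3 -3.1  4.3] tq [-0.87 -0.29 -0.02] g 0.019394882851447283 30.000288281589746
```

Strain is relaxed and the crank held its place. Opening and rising.

send_rows([
  {"grip":0.3,"x":0,"y":0,"z":0,"rx":0,"ry":0,"rz":0},
  {"grip":0.6,"x":0,"y":0,"z":0,"rx":0,"ry":0,"rz":0},
  {"grip":0.8,"x":0,"y":0,"z":0,"rx":0,"ry":0,"rz":0},
  {"grip":0.8,"x":0,"y":0,"z":0,"rx":0,"ry":0,"rz":0},
  {"grip":0.8,"x":0,"y":0,"z":0,"rx":0,"ry":0,"rz":0},
  {"grip":0.8,"x":0,"y":0,"z":-0.01,"rx":0,"ry":0,"rz":0},
  {"grip":0.8,"x":0,"y":0,"z":-0.03,"rx":0,"ry":0,"rz":0},
  {"grip":0.8,"x":0,"y":0,"z":-0.06,"rx":0,"ry":0,"rz":0},
  {"grip":0.8,"x":0,"y":0,"z":-0.1,"rx":0,"ry":0,"rz":0},
  {"grip":0.8,"x":0.03,"y":0,"z":-0.12,"rx":0,"ry":0,"rz":0},
  {"grip":0.8,"x":0.06,"y":0,"z":-0.12,"rx":0,"ry":0,"rz":0},
  {"grip":0.8,"x":0.06,"y":0,"z":-0.12,"rx":0,"ry":0,"rz":0},
])

```text
t: 28.2
ee_pos: [0.4629, -0.0723, 0.2249]
tool_rot: [2.103, 2.331, 0.002]
wrist_force: [0.4, 0.9, -0.1]
grip_width: 0.0696
gripper_force: 0.0
```

```bash
python3 - <<'E'
from h import *
rep(np.array([.4865,-.097]))
p=capture("wrist"); sc=capture("scene")
for n,q in(("wrist",p),("scene",sc)):
  for lab,z in(("jaw",.024),("bushing",.024),("anvil_mean",.024),("sleeve_mid",.1395),("crank_hub",.112)):
    r=finder.pinpoint(lab,q); print(n,lab,[(round(v["score"],2),atz(q,v["xy"],z).round(4).tolist()) for v in r[:3]])
for st,c in brass(p)[1]:
    w=atz(p,np.array(c)/[560,420],.036)
    if abs(w[0]-.475)<.04 and abs(w[1]-.04)<.04: print(st,c,w.round(4))
E
```

```text
t 28.2 ee [ 0.4629 -0.0723  0.2249] th 2.477 r 0.0342 Frad 0.3 Ftan 0.9 Fz -0.1 [ 0.4  0.9 -0.1] tq [-0.   -0.14  0.01] g 0.06961672764735091 0.0
wrist jaw [(0.86, [0.4692, 0.0405, 0.024])]
wrist bushing [(0.8, [0.472, 0.05, 0.024])]
wrist anvil_mean [(0.88, [0.4735, 0.0608, 0.024]), (0.31, [0.4756, 0.0164, 0.024])]
wrist sleeve_mid [(0.84, [0.4684, -0.1381, 0.1395])]
wrist crank_hub [(0.61, [0.4829, -0.0948, 0.112]), (0.25, [0.4687, 0.0467, 0.112])]
scene jaw [(0.81, [0.4712, 0.0402, 0.024])]
scene bushing [(0.66, [0.3584, 0.16, 0.024]), (0.66, [0.4409, 0.2831, 0.024]), (0.65, [0.4663, 0.0592, 0.024])]
scene anvil_mean [(0.74, [0.4672, 0.0621, 0.024]), (0.39, [0.4791, 0.0366, 0.024])]
scene sleeve_mid [(0.61, [0.3426, 0.1509, 0.1395]), (0.58, [0.4696, -0.1376, 0.1395]), (0.41, [0.3413, 0.2997, 0.1395])]
scene crank_hub [(0.94, [0.4859, -0.0977, 0.112])]
[289, 63, 18, 10, 24] [296.9, 65.5] [0.4716 0.0572 0.036 ]
[293, 68, 12, 8, 28] [299.6, 70.1] [0.4751 0.0528 0.036 ]
```

The jaw (y≈0.040), bushing (y≈0.050) and anvil (y≈0.062) are in contact, and the sleeve stayed where I let go of it. Handing in.

```bash
python3 -c "
from h import *
print(robot.close_job())"
```

```text
the job is handed in; nothing more can be done
None
```

I stood the brass bushing on the fixture bed under 1 mm off the centre line, wound the crank by its sleeve to an estimated 27–30 N, let go, and handed the job in at about 28 s; the force is inferred from sleeve drag (8.0 N up to 11.6 N), and two first grasp tries missed, one pressing on the bushing's top with about 7 N.

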